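# Run the probe carrier round the bent rod of the measuring stand

## Task

Take the probe carrier out of its parking block, thread it onto the free end of the stand's bent rod and slide it round the bend, turning it with the rod, until it sits against the stop collar with its probe hanging over the beaker; then let go of it. The rod was bent by hand, so feel your way: never force the carrier on the rod or push the rod out of place, and leave the beaker and the other glassware where they are.

Things in the scene. Friction and masses are not known exactly. Their poses are not given: they have to be found in the camera images.
- carrier: loose white plastic carrier, about 0.2 kg: a block 30 mm long (x), 30 wide (y), 28 high with a round through bore of 14 mm diameter along x, its mouths opening out to 20 mm; origin in the middle of the bore. Same both ways round. Starts upright, its block lying on the parking block with the probe down its hole. Bottom-heavy: let go on the rod, it hangs upright.
- fin (a point): middle of the grip fin on top of the carrier, 37 mm above the bore axis. The fin is 30 mm long (carrier's x), 14 mm thick (y: pinch it across this) and reaches from 14 to 60 mm above the bore axis.
- probe_tip (a point): lowest point of the carrier's steel probe (14 mm wide boss, then 10 mm wide) that hangs below the block, 73 mm below the bore axis.
- rack: fixed grey parking block 80 x 80 x 80 mm with a 20 mm hole, 70 mm deep, in the middle of its top; origin in the middle of its underside.
- stand: fixed stand: grey foot 150 x 220 x 15 mm, steel post; origin at the post's foot, at table level, z up. At 190 mm height a polished level rod of 12 mm diameter runs 60 mm from the post about towards the stand's -y, bends level by about 90 degrees (radius 90 mm at the rod's axis) towards -x and runs 50 mm straight plus a round nose. Nothing but the clamp knob is higher than the rod.
- clamp (a point): middle of the rod clamp on the post's axis at the height of the rod's axis; black knob 28 mm wide, up to 14 mm above this point. The clamp may stand up to 4 degrees turned either way. It holds by friction: over about 12 N sideways on the free end turns it, and the rod stays there. Keep the carrier's push on the rod and collar below about 10 N.
- rod_tip (a point): the extreme point of the rod's rounded free end, on its axis; x points along the straight free end towards the bend (the way the carrier must travel on), z nearly up. The bend, begun 56 mm from here, was made by hand and is no true arc: it may wander 3 mm from one, kink up to 4 degrees, and turn up to 7 degrees more or less than 90; the free end may lie 5 mm high or low and slope by 3 degrees.
- collar_face (a point): middle of the ring face of the stop collar (steel, 22 mm diameter, 12 mm long) on the rod, on its axis, 30 mm from the post's axis; y points along the rod to the post, z up. The carrier seated against it has its origin at y = -15 mm from here; the bend ends 30 mm before this face.
- beaker: glass beaker, 60 mm diameter, 80 mm high, origin in the middle of its underside, loose on the stand's foot below the place of the seated carrier. Its rim is at 95 mm height; the probe of the carrier on the rod passes 22 mm above it.
- vial_a: small brown bottle 26 mm wide, 60 mm high, loose on the table between robot and stand, origin in the middle of its underside.
- vial_b: another such small brown bottle.
- vial_c: another such small brown bottle, black cap.
- flask_a: glass bottle 66 mm wide, 150 mm high, loose on the table to the left, origin in the middle of its underside.
- flask_b: another such glass bottle.
- jar: brown glass jar 72 mm wide, 130 mm high, to the right, origin in the middle of its underside.
- bowl: steel bowl 140 mm wide, 70 mm high, to the right, origin in the middle of its underside.
Not all that is in view belongs to the job. There is more than one size of the carrier; the one meant has the size given above.

How it is judged:
On the way, in this order (a step that is already met when the one before it is completed fails the run):
1. the carrier is threaded on the free end of the rod (x of carrier in the frame of rod_tip between 0.01 and 0.055 m and y of carrier in the frame of rod_tip between -0.003 and 0.003 m and z of carrier in the frame of rod_tip between -0.003 and 0.003 m and angle between the x axis of carrier and the x axis of rod_tip, either way round below 0.2 rad), for 0.1 s.
2. the carrier has been slid round the bend up to the stop collar (distance between carrier and collar_face below 0.0175 m and angle between the x axis of carrier and the y axis of collar_face, either way round below 0.2 rad), for 0.1 s.
At the end, for the whole second after the job is handed in: The carrier is threaded on the rod and sits against the stop collar (its origin within 18 mm of the collar's face, where 15 mm is touching; bore within 0.2 rad of the rod), hangs upright within 0.3 rad and at rest with its probe tip within 25 mm of the beaker's axis, and is released (distance between carrier and collar_face below 0.018 m and angle between the x axis of carrier and the y axis of collar_face, either way round below 0.2 rad and angle between carrier's own z axis and vertical below 0.3 rad and horizontal distance between probe_tip and beaker below 0.025 m and linear speed of carrier below 0.02 m/s).
It fails at once if the carrier is forced on the stand or its rod with more than 12 N (contact force between carrier and stand above 12 N).
It fails at once if the rod is pushed out of place by more than 4 mm at its free end (distance of rod_tip from where it was at the start of the episode above 0.004 m).
It fails at once if the beaker is shifted by more than 10 mm (distance of beaker from where it was at the start of the episode above 0.01 m).
It fails at once if other glassware is shifted by more than 20 mm (distance of any of vial_a, vial_b, vial_c, flask_a, flask_b, jar, bowl from where it was at the start of the episode above 0.02 m).
It also fails if it takes over 72 s, if anything falls off the work surface, if the arm or the gripper's body presses on something with over 40 N, if the wrist force passes 120 N, or if a joint passes its speed limit or range.

## Robot

A 7-joint arm with a two-finger parallel gripper is mounted at the origin on the work surface. World frame = base frame: x ahead of the robot, y to its left, z up, the work surface at z = 0. Lengths are in m, angles in rad, forces in N, time in s.
With the tool pointing down it reaches from about 0.425 to 0.875 m from the base axis. Payload 4.7 kg.
Tool frame: the origin (TCP) lies on the centre line of the jaws, within the pads' length; the fingertips stand 14 mm ahead of it and the grasp point (between the pads) lies 5 mm behind it; z points along the fingers, y is the direction in which the jaws open and shut (so a half turn about z gives the same grasp; the last joint's range is limited). The gripper opens to 87 mm and grips with 3 to 60 N. Pads are 19 mm wide; open, the fingers measure 117 mm over their backs; the gripper's body (75 mm by 190 mm) begins 51 mm behind the grasp point.
Start: joints at [-1.087, 0.321, -0.07, 1.45, 0.023, 1.371, -0.057], TCP at [0.294, 0.58, 0.237] pointing down, gripper open.
Joint ranges: [-2.86, 2.86], [-0.3, 2.09], [-1.38, 1.24], [0.06, 2.45], [-1.56, 4.7], [0.09, 2.05], [-2.69, 2.69]. Speed limits (rad/s): [2.57, 2.57, 3.14, 3.14, 3.14, 3.14, 3.14].

## Interface

Orientations are given as a rotation vector (axis times angle).
In Python, from bench import ctrl, optics, models gives the robot as it stands. The module is installed in compiled form; this text tells all that it offers.
- The arm moves only by the tool arm_command, never from a script. Its argument "motion" is a list of rows, each a list of 3 entries, a list of its own where there are three numbers: the shift along the tool's x, y, z in mm, then the turn, a rotation vector about the tool's x, y, z in degrees, then the closure, from 0 (fully open) to 1 (shut). In form: [[[x, y, z], [ax, ay, az], claw], ...]. A call has 1 to 8 rows; each row shifts and turns the commanded pose from where the row before left it, along the tool's axes as they then stand; what a row does not reach is not made up. A row lasts 1/12 s, in which the tool goes at most 41.7 mm and 7.16 degrees, less where a joint would pass 70% of its speed; a pose out of reach is approached as far as the arm can. A call with a gripper value outside its range is refused whole. The fingers move at their own pace and stop on an object; "force" is the grip in N (left out, the last holds). Time passes only in rows, so rows that do not move let the fingers close. It gives the time, the measured TCP pose, the force and the opening at its end, in the units of the state.
- ctrl.get_state(): the state, without advancing time (a new reading comes with each control period).
- optics.get_image(name): name is "side" or "top"; returns (picture, depth): 384x512x3 uint8, blue, green, red; 384x512 float32, m along the optical axis (not along the pixel's ray), 0 where there is no reading.
- optics.camera_model(name): a dict with "fovy" (degrees; the focal length in pixels is half the picture's height over the tangent of half this angle, whatever the lens; pixels are square), "cx", "cy" (the principal point, pixels), "rvec" (rotation vector, rad) and "tvec" (3), from world to camera coordinates, as OpenCV has them. Camera axes: x right, y down, z forward; pixel columns grow to the right and rows downward; lengths in m; the calibration is good to about 2 mm. A picture is of the moment at which its call begins. camera_model takes no time and is no camera call.
- ctrl.close_job(): hands the job in, once; it reports no verdict.
Trained networks look in the newest picture that a camera, given by its name, has taken for a name from the list of things; names that differ only in an ending like _2 or _b are one class to them, and where a whole thing is asked for, a point or a joint stands for the part that bears it (a point fixed in the world has none). Each returns a list of dicts, best first, with "conf" (0 to 1); they miss things now and then, are a little off and sometimes report something else, mostly with a low value. They report only what shows in the picture. A call takes as long as a camera call. They do not tell look-alikes from the thing itself.
- models.search_frame(camera, target): "location" ([x, y, z] in m, in the coordinates of the camera as it stood for that picture, good to about 4 mm: the middle of the surface that is visible of it).
- models.silhouettes(camera, target): "pixels" (384x512 bool, what is visible of it).
The state is a dict: "time": time; "joint_positions": joint angles; "qd": joint speeds; "joint_torque": joint torques, N m; "position": TCP position; "tool_rot": TCP orientation; "ft_force": force on the tool from outside, world axes, zero at the start; "torque": the same for the moment, N m; "grip_width": opening from 0.0 (shut) to 1.0 (fully open).
Only numpy, scipy, OpenCV 4.12 (cv2) and the standard library are available. Lean on these libraries where they do the work, as an engineer would, in place of code of your own. Each camera call takes 0.05 s, during which the arm holds its last target.

## Working session

There is one attempt and no reset: what is moved stays moved. The work goes in short steps, Python scripts to look and compute and a tool call to move; the robot and the scene stay as the last step left them, time stands still between calls to the robot, and variables do not carry over. Pictures are saved under pics/ and viewed, and the job is handed in when it is done.

Besides the shell and the picture viewer there is one more tool, called after "Call:" as a command line: name --argument value ..., lists and objects as JSON in quotes. arm_command: Moves the arm, as the interface text tells. Its arguments: {"type":"object","properties":{"motion":{"type":"array","items":{"type":"array"}},"force":{"type":"number"}},"required":["motion"]}

```bash
mkdir -p pics; cat > h.py <<'E'
import numpy as np,cv2
from bench import ctrl,optics,models
from scipy.spatial.transform import Rotation as R
def cam(n):
    m=optics.camera_model(n); f=192/np.tan(np.radians(m['fovy'])/2)
    return f,m['cx'],m['cy'],cv2.Rodrigues(np.array(m['rvec'],float))[0],np.array(m['tvec'],float)
def c2w(n,p):
    f,cx,cy,Rm,t=cam(n); return (np.atleast_2d(p)-t)@Rm
def pix2w(n,u,v,d):
    f,cx,cy,Rm,t=cam(n); u=np.asarray(u,float);v=np.asarray(v,float)
    return c2w(n,np.stack([(u-cx)/f*d,(v-cy)/f*d,d],-1).reshape(-1,3))
def w2pix(n,P):
    f,cx,cy,Rm,t=cam(n); q=np.atleast_2d(P)@Rm.T+t
    return np.stack([q[:,0]/q[:,2]*f+cx,q[:,1]/q[:,2]*f+cy,q[:,2]],-1)
def cloud(n,d):
    v,u=np.mgrid[0:384,0:512]; return pix2w(n,u,v,d.ravel().reshape(384,512)[v,u]).reshape(384,512,3)
E
python3 - <<'E'
from h import *
for n in('side','top'):
    im,d=optics.get_image(n); cv2.imwrite(f'pics/{n}0.png',im); np.save(f'{n}0.npy',d)
    print(n,{k:np.round(v,3) for k,v in optics.camera_model(n).items()})
    f,cx,cy,Rm,t=cam(n); print('pos',-Rm.T@t, 'fwd',Rm[2])
print(ctrl.get_state())
E
```

```text
side {'fovy': np.float64(47.646), 'cx': np.float64(254.69), 'cy': np.float64(198.389), 'rvec': array([ 2.157, -0.55 ,  0.271]), 'tvec': array([-0.506,  0.22 ,  1.077])}
pos [ 0.09807402 -0.88529321  0.81916017] fwd [ 0.38027138  0.70501306 -0.59862363]
top {'fovy': np.float64(50.876), 'cx': np.float64(258.833), 'cy': np.float64(185.531), 'rvec': array([ 2.058, -2.143,  0.258]), 'tvec': array([-0.054,  0.56 ,  1.294])}
pos [ 0.24064678 -0.05735604  1.38868368] fwd [ 0.2327646  -0.0142107  -0.97242928]
{'time': 0.1, 'joint_positions': array([-1.08692985,  0.3217199 , -0.07005362,  1.45154503,  0.02262211,
        1.37083804, -0.05686819]), 'qd': array([ 0.00085073,  0.00026045,  0.00209613, -0.00381081,  0.00103088,
       -0.00068658, -0.00019097]), 'joint_torque': array([ 5.23414997e-05, -4.92572629e+01, -4.05492643e-01, -3.13398778e+01,
       -6.39691134e-02,  3.94059252e-02,  6.59093848e-05]), 'position': array([0.2940899 , 0.57912545, 0.23559348]), 'tool_rot': array([-7.31023872e-01, -3.05507155e+00,  2.67349239e-03]), 'ft_force': array([-0.26172436, -0.30440086,  0.81087592]), 'torque': array([-0.03865061,  0.00070731, -0.04827727]), 'grip_width': 1.0018776018998803}
```

View pics/side0.png

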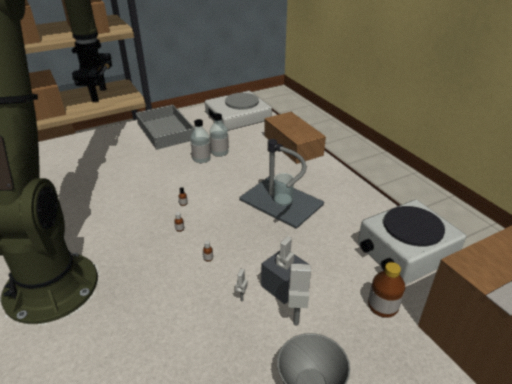

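View pics/top0.png

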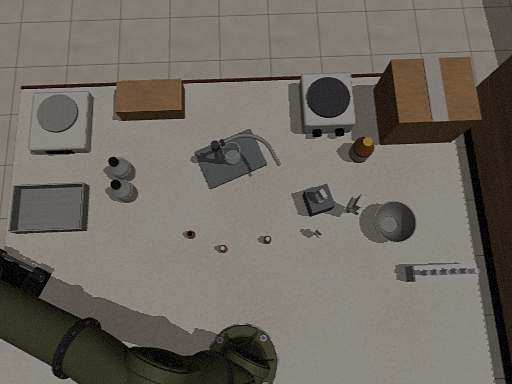

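```bash
python3 - <<'E'
from h import *
s=cv2.imread('pics/side0.png'); t=cv2.imread('pics/top0.png')
a=cv2.resize(s[225:330,215:325],None,fx=5,fy=5,interpolation=cv2.INTER_CUBIC)
cv2.imwrite('pics/c1.png',a)
b=cv2.resize(t[120:245,190:370],None,fx=4,fy=4,interpolation=cv2.INTER_CUBIC)
cv2.imwrite('pics/c2.png',b)
c=cv2.resize(s[130:225,235:330],None,fx=6,fy=6,interpolation=cv2.INTER_CUBIC)
cv2.imwrite('pics/c3.png',c)
for n in('side','top'):
    for k in ['carrier','fin','probe_tip','rack','stand','clamp','rod_tip','collar_face','beaker','vial_a']:
        try: r=models.search_frame(n,k)
        except Exception as e: print(n,k,e); continue
        for o in r[:4]: 
            w=c2w(n,o['location'])[0]; print(n,k,round(o['conf'],2),w.round(4),w2pix(n,w)[0,:2].round())
E
```

```text
side carrier 0.89 [ 0.5077 -0.2792  0.1123] [286. 255.]
side carrier 0.75 [ 0.3943 -0.2708  0.0665] [242. 284.]
side carrier 0.65 [ 0.4655 -0.3925  0.1282] [298. 290.]
side fin 0.88 [ 0.4971 -0.2752  0.1116] [282. 255.]
side fin 0.68 [ 0.3946 -0.2674  0.0638] [241. 283.]
side probe_tip 0.94 [ 0.5015 -0.2822  0.1136] [285. 256.]
side probe_tip 0.8 [ 0.4711 -0.3898  0.1333] [300. 286.]
side probe_tip 0.51 [ 0.3933 -0.2675  0.0663] [240. 283.]
side rack 0.97 [ 0.4719 -0.2845  0.0653] [274. 276.]
side stand 0.8 [ 0.6638 -0.0037  0.0151] [281. 204.]
side clamp 0.65 [ 0.662  -0.0101  0.1985] [284. 153.]
side clamp 0.64 [ 0.6594 -0.0007  0.0128] [279. 205.]
side rod_tip 0.73 [ 0.3774 -0.102   0.0354] [206. 251.]
side collar_face 0.7 [ 0.6602 -0.0122  0.1973] [284. 154.]
side collar_face 0.17 [ 0.4426 -0.4898  0.0335] [312. 358.]
side beaker 0.8 [ 0.6694 -0.0008  0.0687] [283. 189.]
side vial_a 0.59 [0.3577 0.0432 0.0342] [179. 222.]
side vial_a 0.45 [ 0.3761 -0.0994  0.0325] [206. 251.]
top carrier 0.66 [ 0.5001 -0.267   0.1193] [319. 197.]
top carrier 0.55 [ 0.4625 -0.3761  0.1282] [354. 2
[... 154 characters left out ...]
96.]
top fin 0.56 [ 0.3893 -0.2622  0.0736] [318. 233.]
top probe_tip 0.67 [ 0.465  -0.3731  0.1269] [353. 206.]
top probe_tip 0.59 [ 0.5008 -0.2693  0.1227] [320. 196.]
top rack 0.65 [ 0.4995 -0.2678  0.1237] [319. 197.]
top rack 0.59 [ 0.4917 -0.2667  0.0785] [317. 202.]
top rack 0.58 [ 0.6637 -0.4191  0.0905] [359. 149.]
top stand 0.25 [0.3486 0.0477 0.0395] [224. 250.]
top clamp 0.87 [0.657  0.0124 0.0169] [232. 162.]
top rod_tip 0.52 [ 0.6155 -0.1259  0.1939] [274. 157.]
top collar_face 0.94 [ 0.6674 -0.0305  0.1977] [243. 142.]
top collar_face 0.39 [0.6586 0.0155 0.0186] [232. 162.]
top beaker 0.54 [0.6877 0.0144 0.0535] [231. 151.]
top vial_a 0.55 [ 0.3798 -0.0963  0.0415] [267. 239.]
```

View pics/c1.png

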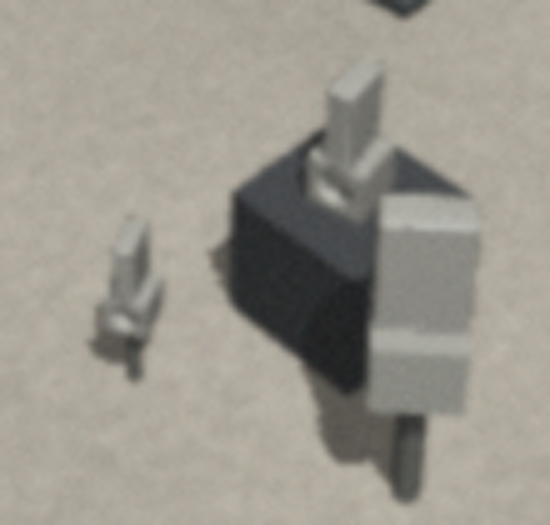

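View pics/c2.png

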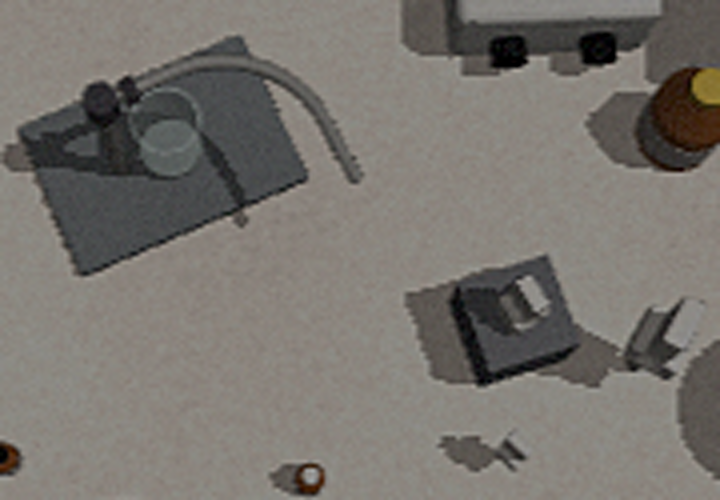

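View pics/c3.png

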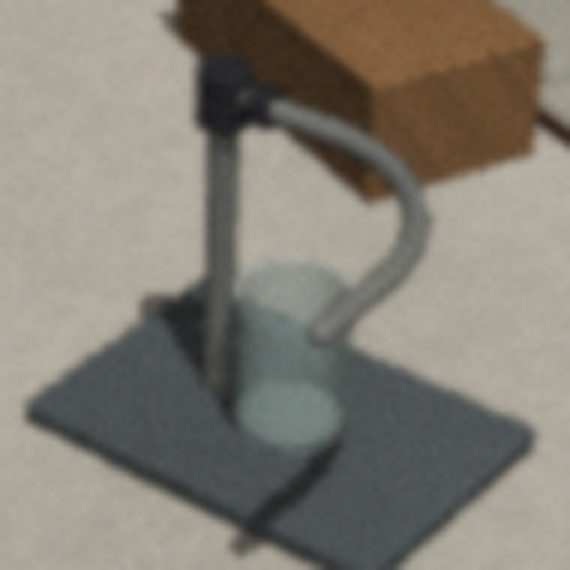

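```bash
python3 - <<'E'
from h import *
for n in('top','side'):
    d=np.load(n+'0.npy'); P=cloud(n,d)
    def sel(lo,hi,name):
        m=((P>lo)&(P<hi)).all(-1); Q=P[m]; np.save(f'{name}_{n}.npy',Q); return Q
    Q=sel([.5,-.25,.17],[.85,.15,.23],'rod'); print(n,'rod',len(Q),Q.min(0),Q.max(0))
    Q=sel([.44,-.32,.125],[.56,-.22,.17],'fin'); print(n,'fin',len(Q),Q.min(0).round(3),Q.max(0).round(3))
    t=Q[Q[:,2]>.146]; print(len(t),t.mean(0).round(4))
    print('fin pts',Q.round(3).tolist()[:60])
    Q=sel([.42,-.34,.06],[.56,-.2,.09],'rk'); t=Q[Q[:,2]>.074]; r=cv2.minAreaRect((t[:,:2]*1000).astype(np.float32)); print('rack',r, t[:,2].mean())
    q=P[((P>[.3,-.1,-.05])&(P<[.5,.05,.01])).all(-1)]; print('table z',np.median(q[:,2]), q[:,2].std())
E
```

```text
top rod 392 [ 0.58710375 -0.14011807  0.17323452] [0.69894757 0.07119598 0.21166648]
top fin 63 [ 0.489 -0.285  0.126] [ 0.518 -0.261  0.16 ]
47 [ 0.5035 -0.2733  0.1535]
fin pts [[0.517, -0.267, 0.154], [0.518, -0.27, 0.152], [0.517, -0.273, 0.154], [0.515, -0.264, 0.152], [0.514, -0.267, 0.154], [0.514, -0.27, 0.155], [0.514, -0.273, 0.154], [0.513, -0.276, 0.155], [0.514, -0.262, 0.14], [0.511, -0.264, 0.153], [0.511, -0.266, 0.154], [0.511, -0.269, 0.155], [0.511, -0.273, 0.153], [0.509, -0.275, 0.159], [0.514, -0.261, 0.126], [0.511, -0.262, 0.139], [0.509, -0.264, 0.147], [0.507, -0.266, 0.156], [0.507, -0.269, 0.155], [0.507, -0.272, 0.155], [0.508, -0.276, 0.152], [0.506, -0.278, 0.16], [0.51, -0.263, 0.131], [0.508, -0.265, 0.14], [0.504, -0.266, 0.155], [0.504, -0.269, 0.157], [0.504, -0.272, 0.154], [0.504, -0.276, 0.152], [0.504, -0.279, 0.153], [0.505, -0.283, 0.149], [0.505, -0.266, 0.136], [0.503, -0.267, 0.148], [0.501, -0.269, 0.153], [0.501, -0.272, 0.154], [0.5, -0.275, 0.156], [0.501, -0.278, 0.155], [0.5, -0.281, 0.156], [0.504, -0.267, 0.128], [0.501, -0.268, 0.
[... 1780 characters left out ...]
505, -0.279, 0.156], [0.507, -0.279, 0.155], [0.511, -0.278, 0.153], [0.515, -0.276, 0.149], [0.518, -0.275, 0.147], [0.495, -0.274, 0.153], [0.496, -0.276, 0.155], [0.498, -0.277, 0.154], [0.5, -0.278, 0.154], [0.503, -0.278, 0.153], [0.503, -0.281, 0.155], [0.507, -0.28, 0.153], [0.509, -0.281, 0.153], [0.513, -0.278, 0.148], [0.518, -0.275, 0.144], [0.492, -0.274, 0.151], [0.493, -0.277, 0.154], [0.494, -0.28, 0.155], [0.496, -0.281, 0.155], [0.498, -0.281, 0.155], [0.499, -0.284, 0.157], [0.502, -0.283, 0.154]]
rack ((506.4296569824219, -273.0036315917969), (83.93294525146484, 80.83439636230469), 17.25167465209961) 0.08049707510765024
table z -0.00011136165069282302 0.0016607592902396137
```

```bash
python3 - <<'E'
from h import *
for n in('top','side'):
    Q=np.load(f'fin_{n}.npy'); t=Q[(Q[:,2]>.1495)]; print(n,'fin rect',cv2.minAreaRect((t[:,:2]*1000).astype(np.float32)))
    c=t[:,:2]-t[:,:2].mean(0); w,v=np.linalg.eigh(c.T@c); print(np.degrees(np.arctan2(v[1,1],v[0,1])))
A={}
for n in('top','side'):
    Q=np.load(f'rod_{n}.npy'); f,cx,cy,Rm,t=cam(n); C=-Rm.T@t
    r=Q-C; r/=np.linalg.norm(r,axis=1)[:,None]
    Q=Q[Q[:,1]<.06]; r=r[:len(Q)] if False else (Q-C)/np.linalg.norm(Q-C,axis=1)[:,None]
    A[n]=(Q,r)
    im=np.zeros((500,500,3),np.uint8)
# plot top-down of both, scale 2px/mm
im=np.full((560,780,3),255,np.uint8)
for n,col in(('top',(255,0,0)),('side',(0,0,255))):
    Q,r=A[n]
    for p in Q:
        u=int((0.08-p[1])*3000); v=int((.73-p[0])*3000)
        cv2.circle(im,(u,v),2,col,-1)
for k in range(0,25,2):
    y=.08-k*.01; cv2.putText(im,f'{y:.2f}',(int((.08-y)*3000),12),0,.4,(0,0,0)); cv2.line(im,(int((.08-y)*3000),0),(int((.08-y)*3000),560),(200,200,200))
for k in range(0,19,2):
    x=.73-k*.01; v=int((.73-x)*3000); cv2.putText(im,f'{x:.2f}',(0,v),0,.4,(0,0,0)); cv2.line(im,(0,v),(780,v),(200,200,200))
cv2.imwrite('pics/rodplot.png',im)
E
```

```text
top fin rect ((504.5114440917969, -273.3569641113281), (28.471393585205078, 13.800134658813477), 27.442668914794922)
-153.45295264777496
side fin rect ((506.9051818847656, -273.83819580078125), (31.91526985168457, 14.276063919067383), 29.71349334716797)
-153.10293579626634
```

View pics/rodplot.png

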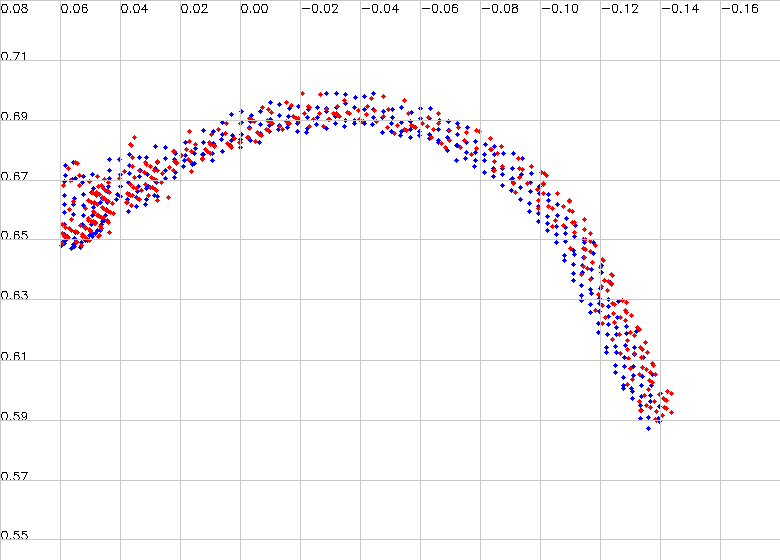

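```bash
cat > rodfit.py <<'E'
from h import *
from scipy.optimize import least_squares
from scipy.interpolate import CubicSpline
# heading profile: path from tip T, heading piecewise linear at knots in arclength, slope likewise
K=np.array([0,.05,.075,.1,.125,.15,.175,.2,.225,.25])
def curve(p,s):
    ss=np.linspace(-.01,.26,271); h=np.interp(ss,K,p[3:3+len(K)]); z0,sl0,sl1,sl2=p[2],p[-3],p[-2],p[-1]
    sl=np.interp(ss,[.05,.12,.2],[sl0,sl1,sl2])
    d=np.stack([np.cos(h)*np.cos(sl),np.sin(h)*np.cos(sl),np.sin(sl)],-1)*.001
    c=np.cumsum(d,0); c=c-c[10]+np.array(p[:3]); return np.stack([np.interp(s,ss,c[:,i]) for i in range(3)],-1)
def load(n,f='rod'):
    Q=np.load(f'{f}_{n}.npy'); f,cx,cy,Rm,t=cam(n); C=-Rm.T@t
    Q=Q[(Q[:,1]<-.0)|((Q[:,1]<.025)&(Q[:,0]>.66))]
    return Q,C
def fit(names,f='rod'):
    D=[load(n,f) for n in names]
    ss=np.linspace(0,.255,400)
    def res(p):
        c=curve(p,ss); out=[]
        for Q,C in D:
            d2=((Q[:,None]-c[None])**2).sum(-1); j=d2.argmin(1)
            e=Q-c[j]; r=np.linalg.norm(e,axis=1)
            # signed side offset for centering
            out.append((r-.006)/.001)
            v=(c[j]-C); v/=np.linalg.norm(v,axis=1)[:,None]
            tn=np.gradient(c,axis=0)[j]; tn/=np.linalg.norm(tn,axis=1)[:,None]
            sd=np.cross(v,tn); sd/=np.linalg.norm(sd,axis=1)[:,None]
            out.append((e*sd).sum(1)/.003)
        out.append(np.diff(p[3:3+len(K)],2)*5); out.append(np.diff(p[-3:])*10)
        return np.concatenate(out)
    h0=np.interp(K,[.05,.2],[.42,2.05])
    p0=np.r_[.591,-.139,.19,h0,0,0,0]
    # fix the tip location via 's' freedom: project, use tip along-arc separately
    r=least_squares(res,p0,loss='soft_l1')
    return r.x,r.cost,D
if __name__=='__main__':
    for names in(['top'],['side'],['top','side']):
        p,c,D=fit(names); np.save('rod_'+''.join(names)+'.fit.npy',p)
        print(names,round(c,1),'tip0',p[:3].round(4),'head',np.degrees(p[3:3+len(K)]).round(1),'slope',np.degrees(p[-3:]).round(1))
        print(curve(p,np.arange(0,.24,.02)).round(4).tolist())
        # arc extents of data
        ss=np.linspace(-.01,.255,500); cc=curve(p,ss)
        for Q,C in D:
            j=((Q[:,None]-cc[None])**2).sum(-1).argmin(1); print('s min',np.sort(ss[j])[:6].round(4))
E
python3 rodfit.py
```

```text
['top'] 353.6 tip0 [ 0.5925 -0.1372  0.1923] head [ 23.4  24.3  38.1  54.   70.3  85.7 101.  115.1 124.3 133.5] slope [-1.4  0.3  0.4]
[[0.5925, -0.1372, 0.1923], [0.6108, -0.1292, 0.1918], [0.6291, -0.1211, 0.1914], [0.6471, -0.1124, 0.1909], [0.6633, -0.1007, 0.1906], [0.6767, -0.0859, 0.1904], [0.6864, -0.0685, 0.1905], [0.692, -0.0493, 0.1906], [0.6935, -0.0294, 0.1907], [0.6906, -0.0097, 0.1908], [0.6839, 0.0091, 0.1909], [0.6742, 0.0266, 0.1911]]
s min [-0.0047 -0.0036 -0.0026 -0.0015 -0.0004  0.0006]
['side'] 262.8 tip0 [ 0.5716 -0.1466  0.1892] head [ 22.   24.2  25.6  37.8  54.2  70.9  83.  105.1 112.2 128.5] slope [ 1.1 -0.7  0.7]
[[0.5716, -0.1466, 0.1892], [0.5901, -0.1389, 0.1896], [0.6084, -0.131, 0.19], [0.6267, -0.1228, 0.1903], [0.6447, -0.1142, 0.1905], [0.6614, -0.1033, 0.1905], [0.6756, -0.0892, 0.1904], [0.6862, -0.0723, 0.1902], [0.6928, -0.0535, 0.1902], [0.6959, -0.0337, 0.1902], [0.6936, -0.014, 0.1904], [0.6874, 0.005, 0.1906]]
s min [0.0203 0.0203 0.0208 0.0208 0.0224 0.0224]
['top', 'side'] 646.7 tip0 [ 0.5951 -0.1372  0.1907] head [ 25.9  24.2  39.5  55.1  71.   85.7 103.6 114.  132.4 150.8] slope [-0.1 -0.5  1.3]
[[0.5951, -0.1372, 0.1907], [0.6132, -0.1286, 0.1907], [0.6313, -0.1202, 0.1907], [0.6493, -0.1114, 0.1907], [0.6653, -0.0995, 0.1906], [0.6783, -0.0844, 0.1905], [0.6878, -0.0668, 0.1903], [0.6932, -0.0476, 0.1902], [0.6945, -0.0277, 0.1903], [0.691, -0.008, 0.1906], [0.6841, 0.0107, 0.191], [0.6737, 0.0277, 0.1914]]
s min [-0.0068 -0.0063 -0.0052 -0.0036 -0.0026 -0.002 ]
s min [-0.0052 -0.0052 -0.0052 -0.0047 -0.0031 -0.0031]
```

```bash
cat >> h.py <<'E'
def yawR(psi):  # tool down with tool x at world yaw psi(deg)
    c,s=np.cos(np.radians(psi)),np.sin(np.radians(psi))
    return np.array([[c,s,0],[s,-c,0],[0,0,-1.]])
def st(show=True):
    s=ctrl.get_state(); M=R.from_rotvec(s['tool_rot']).as_matrix()
    if show: print('t',round(s['time'],2),'pos',s['position'].round(4),'yaw x',np.degrees(np.arctan2(M[1,0],M[0,0])).round(2),'z',M[:,2].round(4),'F',s['ft_force'].round(2),'M',s['torque'].round(3),'w',round(s['grip_width'],3),'q7',s['joint_positions'].round(2))
    return s,M
def delta(target,psi,Pc=None,Mc=None):
    s,M=st(); P=s['position'] if Pc is None else np.array(Pc); M=M if Mc is None else Mc
    d=M.T@(np.array(target)-P)*1000; w=np.degrees(R.from_matrix(M.T@yawR(psi)).as_rotvec())
    print('shift tool mm',d.round(1),'turn deg',w.round(2)); return d,w
E
python3 - <<'E'
from h import *
g=(.505,-.2735,.30)
delta(g,27.5); delta(g,207.5)
E
```

```text
t 1.1 pos [0.2943 0.5796 0.2366] yaw x 153.09 z [ 1.e-04  1.e-04 -1.e+00] F [ 0.22 -0.39 -0.76] M [ 0.019  0.015 -0.091] w 0.999 q7 [-1.09  0.32 -0.07  1.45  0.02  1.37 -0.06]
shift tool mm [-574.1 -665.3  -63.5] turn deg [ 1.0000e-02 -1.0000e-02  1.2559e+02]
t 1.1 pos [0.2943 0.5796 0.2366] yaw x 153.09 z [ 1.e-04  1.e-04 -1.e+00] F [ 0.22 -0.39 -0.76] M [ 0.019  0.015 -0.091] w 0.999 q7 [-1.09  0.32 -0.07  1.45  0.02  1.37 -0.06]
shift tool mm [-574.1 -665.3  -63.5] turn deg [  0.     0.   -54.41]
```

```bash
cat >> h.py <<'E'
def rows(P,psi,way,claw,step=35,tstep=6.5,dec=0):
    """way: list of (pos,psi); prints rounded rows integrating actual rounding"""
    P=np.array(P,float)*1000; out=[]
    for tp,tpsi in way:
        tp=np.array(tp)*1000
        n=int(np.ceil(max(np.linalg.norm(tp-P)/step,abs(tpsi-psi)/tstep,1)))
        for i in range(n):
            k=n-i; dw=(tp-P)/k; da=(tpsi-psi)/k
            M=yawR(psi); d=np.round(M.T@dw,dec); a=np.round(-da,1)
            out.append([d.tolist(),[0,0,float(a)],claw]); P=P+M@d; psi=psi-a
    for i in range(0,len(out),8): print(str(out[i:i+8]).replace(' ',''))
    print('end',P.round(1),round(psi,2)); return P,psi
E
python3 - <<'E'
from h import *
rows((.2942,.5796,.2366),153.1,[((.2942,.5796,.31),153.1),((.50,.10,.31),80),((.505,-.2735,.26),27.5)],0)
E
```

```text
[[[0.0,0.0,-24.0],[0,0,-0.0],0],[[0.0,0.0,-25.0],[0,0,-0.0],0],[[0.0,0.0,-24.0],[0,0,-0.0],0],[[-27.0,-22.0,-0.0],[0,0,4.9],0],[[-28.0,-20.0,-0.0],[0,0,4.9],0],[[-30.0,-17.0,-0.0],[0,0,4.9],0],[[-32.0,-15.0,-0.0],[0,0,4.9],0],[[-33.0,-12.0,-0.0],[0,0,4.9],0]]
[[[-34.0,-9.0,-0.0],[0,0,4.9],0],[[-34.0,-6.0,-0.0],[0,0,4.9],0],[[-35.0,-4.0,-0.0],[0,0,4.8],0],[[-35.0,-1.0,-0.0],[0,0,4.9],0],[[-35.0,2.0,-0.0],[0,0,4.8],0],[[-34.0,5.0,-0.0],[0,0,4.9],0],[[-34.0,8.0,-0.0],[0,0,4.8],0],[[-33.0,11.0,-0.0],[0,0,4.9],0]]
[[[-31.0,14.0,-0.0],[0,0,4.8],0],[[-30.0,17.0,-0.0],[0,0,4.9],0],[[-33.0,6.0,5.0],[0,0,4.8],0],[[-33.0,9.0,4.0],[0,0,4.8],0],[[-32.0,12.0,5.0],[0,0,4.8],0],[[-31.0,14.0,4.0],[0,0,4.8],0],[[-29.0,17.0,5.0],[0,0,4.8],0],[[-28.0,19.0,4.0],[0,0,4.7],0]]
[[[-26.0,22.0,5.0],[0,0,4.8],0],[[-24.0,24.0,4.0],[0,0,4.7],0],[[-22.0,26.0,5.0],[0,0,4.8],0],[[-20.0,27.0,4.0],[0,0,4.7],0],[[-18.0,29.0,5.0],[0,0,4.8],0]]
end [ 505.  -273.   259.6] 27.5
```

Call:
arm_command --motion '[[[0,0,-24],[0,0,0],0],[[0,0,-25],[0,0,0],0],[[0,0,-24],[0,0,0],0],[[-27,-22,0],[0,0,4.9],0],[[-28,-20,0],[0,0,4.9],0],[[-30,-17,0],[0,0,4.9],0],[[-32,-15,0],[0,0,4.9],0],[[-33,-12,0],[0,0,4.9],0]]'

```text
time: 1.77
position: [0.3639, 0.4182, 0.3097]
tool_rot: [1.368, 2.828, 0.001]
ft_force: [0.6, 0.5, -0.5]
grip_width: 0.999
```

Call:
arm_command --motion '[[[-34,-9,0],[0,0,4.9],0],[[-34,-6,0],[0,0,4.9],0],[[-35,-4,0],[0,0,4.8],0],[[-35,-1,0],[0,0,4.9],0],[[-35,2,0],[0,0,4.8],0],[[-34,5,0],[0,0,4.9],0],[[-34,8,0],[0,0,4.8],0],[[-33,11,0],[0,0,4.9],0]]'

```text
time: 2.43
position: [0.4721, 0.1609, 0.3099]
tool_rot: [2.232, 2.211, 0.002]
ft_force: [0.7, -0.1, -0.4]
grip_width: 1.0
```

Call:
arm_command --motion '[[[-31,14,0],[0,0,4.8],0],[[-30,17,0],[0,0,4.9],0],[[-33,6,5],[0,0,4.8],0],[[-33,9,4],[0,0,4.8],0],[[-32,12,5],[0,0,4.8],0],[[-31,14,4],[0,0,4.8],0],[[-29,17,5],[0,0,4.8],0],[[-28,19,4],[0,0,4.7],0]]'

```text
time: 3.1
position: [0.5013, -0.1049, 0.2826]
tool_rot: [-2.835, -1.354, -0.002]
ft_force: [0.4, -0.5, 0.4]
grip_width: 1.0
```

Call:
arm_command --motion '[[[-26,22,5],[0,0,4.8],0],[[-24,24,4],[0,0,4.7],0],[[-22,26,5],[0,0,4.8],0],[[-20,27,4],[0,0,4.7],0],[[-18,29,5],[0,0,4.8],0],[[0,0,0],[0,0,0],0],[[0,0,0],[0,0,0],0]]'

```text
time: 3.68
position: [0.5037, -0.2754, 0.2592]
tool_rot: [3.053, 0.739, -0.002]
ft_force: [0.2, 0.9, 0.1]
grip_width: 0.999
```

```bash
python3 - <<'E'
from h import *
delta((.505,-.2735,.260),27.5)
for n in('side','top'):
    im,d=optics.get_image(n); cv2.imwrite(f'pics/{n}1.png',im); np.save(f'{n}1.npy',d)
s=cv2.imread('pics/side1.png'); cv2.imwrite('pics/s1c.png',cv2.resize(s[120:340,180:340],None,fx=2.7,fy=2.7,interpolation=cv2.INTER_CUBIC))
E
```

```text
t 3.68 pos [ 0.5037 -0.2754  0.2592] yaw x 27.22 z [-1.1e-03 -9.0e-04 -1.0e+00] F [0.17 0.85 0.14] M [-0.043  0.054 -0.003] w 0.999 q7 [-0.22  0.18  0.76  1.64 -0.12  1.38 -0.53]
shift tool mm [ 2.1 -1.1 -0.8] turn deg [ 0.02  0.08 -0.28]
```

View pics/s1c.png

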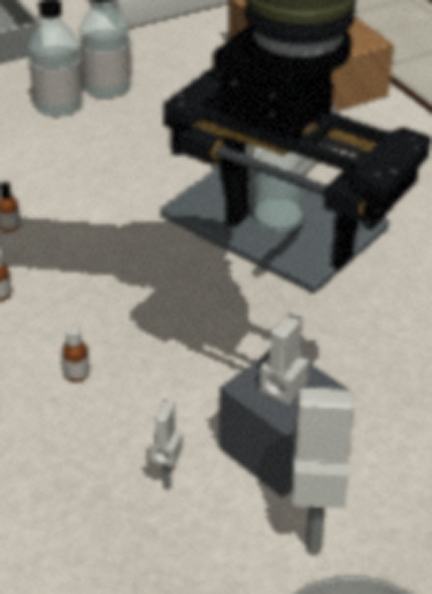

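View pics/top1.png

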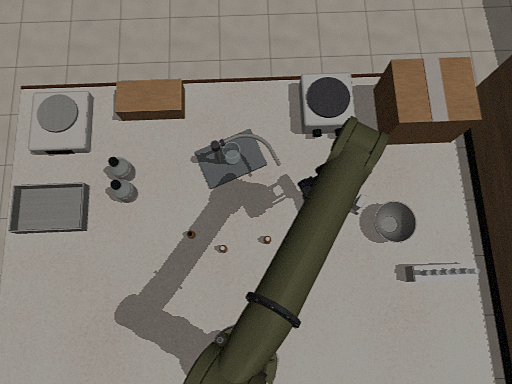

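```bash
python3 - <<'E'
from h import *
for n in('side','top'):
    P=cloud(n,np.load(n+'0.npy')); m=((P>[.40,-.46,.03])&(P<[.54,-.33,.3])).all(-1); Q=P[m]
    loc=(Q-np.array([.505,-.2735,0]))@np.c_[yawR(27.5)[:,0],yawR(27.5)[:,1],[0,0,1]]
    print(n,Q.min(0).round(3),Q.max(0).round(3),'tool frame',loc.min(0).round(3),loc.max(0).round(3))
    for lo,hi in((.04,.1),(.1,.13),(.13,.2)):
        q=loc[(loc[:,2]>lo)&(loc[:,2]<hi)]; print(lo,q.min(0).round(3),q.max(0).round(3))
E
```

```text
side [ 0.4   -0.46   0.031] [ 0.494 -0.354  0.186] tool frame [-0.179  0.054  0.031] [-0.062  0.143  0.186]
0.04 [-0.179  0.054  0.041] [-0.072  0.143  0.1  ]
0.1 [-0.107  0.068  0.1  ] [-0.076  0.11   0.13 ]
0.13 [-0.098  0.061  0.13 ] [-0.062  0.103  0.186]
top [ 0.401 -0.46   0.046] [ 0.498 -0.355  0.189] tool frame [-0.178  0.053  0.046] [-0.054  0.14   0.189]
0.04 [-0.178  0.054  0.046] [-0.056  0.14   0.1  ]
0.1 [-0.109  0.053  0.1  ] [-0.054  0.108  0.13 ]
0.13 [-0.098  0.06   0.132] [-0.064  0.1    0.189]
```

```bash
python3 - <<'E'
from h import *
delta((.5055,-.2735,.1275),27.5)
E
```

```text
t 3.78 pos [ 0.5051 -0.2721  0.2595] yaw x 27.57 z [ 1.e-04  9.e-04 -1.e+00] F [0.25 0.38 0.33] M [-0.016  0.141  0.026] w 0.996 q7 [-0.22  0.17  0.76  1.64 -0.12  1.38 -0.53]
shift tool mm [ -0.4   1.6 132. ] turn deg [-0.05 -0.03  0.07]
```

Call:
arm_command --motion '[[[0,1,30],[0,0,0],0],[[0,0,30],[0,0,0],0],[[0,0,30],[0,0,0],0],[[0,0,20],[0,0,0],0],[[0,0,12],[0,0,0],0],[[0,0,10],[0,0,0],0],[[0,0,0],[0,0,0],0],[[0,0,0],[0,0,0],0]]' --force 15

```text
time: 4.45
position: [0.506, -0.2736, 0.1283]
tool_rot: [3.051, 0.748, 0.001]
ft_force: [-0.1, -0.2, 0.3]
grip_width: 1.001
```

Call:
arm_command --motion '[[[0,0,0],[0,0,0],0.5],[[0,0,0],[0,0,0],0.7],[[0,0,0],[0,0,0],0.8],[[0,0,0],[0,0,0],1],[[0,0,0],[0,0,0],1],[[0,0,0],[0,0,0],1],[[0,0,0],[0,0,0],1],[[0,0,0],[0,0,0],1]]' --force 15

```text
time: 5.12
position: [0.5053, -0.2739, 0.1276]
tool_rot: [-3.052, -0.746, -0.0]
ft_force: [0.1, -0.4, -0.2]
grip_width: 0.476
```

```bash
python3 - <<'E'
from h import *
st()
for i in range(3):
    im,d=optics.get_image('side'); st()
E
```

```text
t 5.12 pos [ 0.5053 -0.2739  0.1276] yaw x 27.48 z [ 1.e-04  1.e-04 -1.e+00] F [ 0.1  -0.4  -0.23] M [-0.078  0.168 -0.018] w 0.476 q7 [-0.18  0.29  0.74  1.8  -0.21  1.13 -0.46]
t 5.17 pos [ 0.5053 -0.2739  0.1275] yaw x 27.48 z [ 0.e+00  1.e-04 -1.e+00] F [ 0.31  0.22 -0.08] M [-0.031  0.096 -0.009] w 0.432 q7 [-0.18  0.29  0.74  1.8  -0.21  1.13 -0.46]
t 5.22 pos [ 0.5053 -0.2739  0.1275] yaw x 27.48 z [ 0.  0. -1.] F [-0.12 -0.09 -0.74] M [-0.013  0.058 -0.001] w 0.386 q7 [-0.18  0.29  0.74  1.8  -0.21  1.13 -0.46]
t 5.27 pos [ 0.5052 -0.2739  0.1275] yaw x 27.48 z [-1.e-04  1.e-04 -1.e+00] F [ 0.21 -0.56 -0.18] M [-0.097  0.162  0.044] w 0.342 q7 [-0.18  0.29  0.74  1.8  -0.21  1.13 -0.46]
```

Call:
arm_command --motion '[[[0,0,0],[0,0,0],1],[[0,0,0],[0,0,0],1],[[0,0,0],[0,0,0],1],[[0,0,0],[0,0,0],1],[[0,0,0],[0,0,0],1]]' --force 15

```text
time: 5.68
position: [0.5051, -0.2739, 0.1274]
tool_rot: [-3.051, -0.746, 0.0]
ft_force: [-0.4, -0.1, -1.1]
grip_width: 0.161
```

Call:
arm_command --motion '[[[0,0,-3],[0,0,0],1],[[0,0,-10],[0,0,0],1],[[0,0,-25],[0,0,0],1],[[0,0,-30],[0,0,0],1],[[0,0,-30],[0,0,0],1],[[0,0,-20],[0,0,0],1],[[0,0,-8],[0,0,0],1],[[0,0,0],[0,0,0],1]]'

```text
time: 6.35
position: [0.5063, -0.2746, 0.2562]
tool_rot: [3.05, 0.746, 0.007]
ft_force: [0.4, 0.1, -1.2]
grip_width: 0.164
```

```bash
python3 - <<'E'
from h import *
st()
for n in('side','top'):
    im,d=optics.get_image(n); cv2.imwrite(f'pics/{n}2.png',im); np.save(f'{n}2.npy',d)
st()
s=cv2.imread('pics/side2.png'); cv2.imwrite('pics/s2c.png',cv2.resize(s[130:300,200:340],None,fx=3.5,fy=3.5,interpolation=cv2.INTER_CUBIC))
E
```

```text
t 6.35 pos [ 0.5063 -0.2746  0.2562] yaw x 27.48 z [ 0.0045 -0.001  -1.    ] F [ 0.38  0.06 -1.23] M [-0.141  0.164  0.089] w 0.164 q7 [-0.22  0.18  0.76  1.64 -0.13  1.37 -0.53]
t 6.45 pos [ 0.5048 -0.2736  0.2527] yaw x 27.49 z [-1.e-03  7.e-04 -1.e+00] F [-0.15  0.7  -2.02] M [-0.07   0.148  0.011] w 0.161 q7 [-0.22  0.18  0.76  1.64 -0.13  1.37 -0.53]
```

View pics/s2c.png

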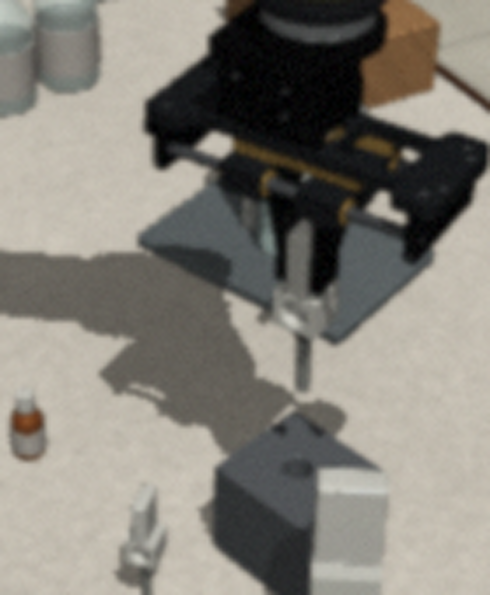

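```bash
python3 - <<'E'
from h import *
rows((.5051,-.2739,.2535),27.5,[((.556,-.1545,.2245),24)],1,step=20,dec=0)
E
```

```text
[[[14.0,-12.0,4.0],[0,0,0.5],1],[[14.0,-12.0,4.0],[0,0,0.5],1],[[14.0,-12.0,4.0],[0,0,0.5],1],[[14.0,-12.0,4.0],[0,0,0.5],1],[[14.0,-12.0,4.0],[0,0,0.5],1],[[14.0,-12.0,4.0],[0,0,0.5],1],[[14.0,-13.0,5.0],[0,0,0.5],1]]
end [ 555.9 -154.5  224.5] 24.0
```

Call:
arm_command --motion '[[[8,-6,2],[0,0,0.5],1],[[14,-12,4],[0,0,0.5],1],[[20,-18,6],[0,0,0.5],1],[[20,-18,6],[0,0,0.5],1],[[20,-18,6],[0,0,0.5],1],[[10,-8,3],[0,0,0.5],1],[[6,-5,2],[0,0,0.5],1],[[0,0,0],[0,0,0],1]]'

```text
time: 7.12
position: [0.5556, -0.1521, 0.2222]
tool_rot: [-3.071, -0.657, 0.006]
ft_force: [-0.2, -0.1, -1.8]
grip_width: 0.158
```

Call:
arm_command --motion '[[[0,0,0],[0,0,0],1],[[0,0,0],[0,0,0],1],[[0,0,0],[0,0,0],1]]'

```text
time: 7.37
position: [0.5554, -0.1564, 0.2247]
tool_rot: [3.073, 0.648, 0.0]
ft_force: [-0.1, 0.2, -1.6]
grip_width: 0.157
```

```bash
python3 - <<'E'
from h import *
st()
for n in('side','top'):
    im,d=optics.get_image(n); cv2.imwrite(f'pics/{n}3.png',im); np.save(f'{n}3.npy',d)
st()
s=cv2.imread('pics/side3.png'); cv2.imwrite('pics/s3c.png',cv2.resize(s[120:240,230:330],None,fx=5,fy=5,interpolation=cv2.INTER_CUBIC))
s=cv2.imread('pics/top3.png'); cv2.imwrite('pics/t3c.png',cv2.resize(s[110:230,190:340],None,fx=5,fy=5,interpolation=cv2.INTER_CUBIC))
E
```

```text
t 7.37 pos [ 0.5554 -0.1564  0.2247] yaw x 23.83 z [ 1.e-04 -5.e-04 -1.e+00] F [-0.06  0.19 -1.6 ] M [-0.086  0.127 -0.048] w 0.157 q7 [-0.37  0.2   0.69  1.68 -0.13  1.31 -0.82]
t 7.47 pos [ 0.5557 -0.1559  0.2249] yaw x 23.86 z [ 6.e-04 -1.e-04 -1.e+00] F [-0.42 -0.04 -1.79] M [-0.093  0.156 -0.019] w 0.158 q7 [-0.37  0.2   0.69  1.68 -0.13  1.31 -0.82]
```

View pics/s3c.png

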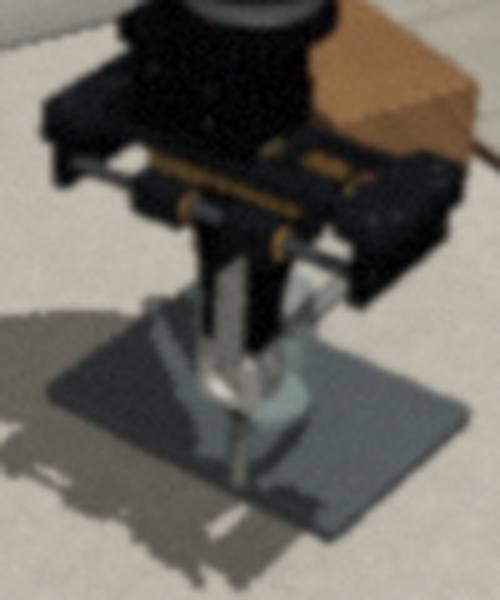

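View pics/t3c.png

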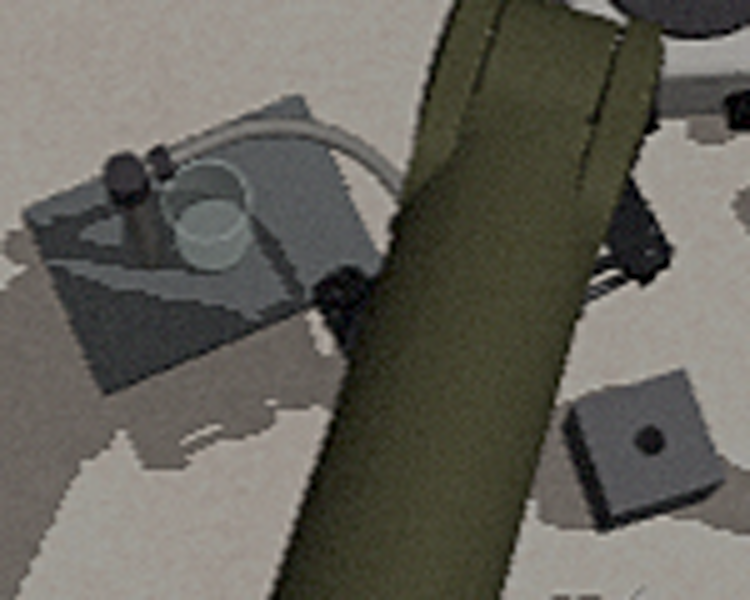

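```bash
cat > carr.py <<'E'
from h import *
import sys
def local(n,k,pos,psi):
    P=cloud(n,np.load(f'{n}{k}.npy')); im=cv2.imread(f'pics/{n}{k}.png')
    M=np.c_[yawR(psi)[:,0],-yawR(psi)[:,1],[0,0,1]]  # x fwd, y left, z up
    L=(P-np.array(pos))@M
    return L,im
if __name__=='__main__':
    s,M=st(); psi=np.degrees(np.arctan2(M[1,0],M[0,0])); pos=s['position']
    L,im=local('side',3,pos,psi)
    m=((L>[-.03,-.03,-.052])&(L<[.03,.03,.04])).all(-1)
    br=im.max(-1)
    ys,xs=np.where(m)
    print(len(ys),xs.min(),xs.max(),ys.min(),ys.max())
    for zlo,zhi in((-.05,-.04),(-.04,-.03),(-.03,-.02),(-.018,-.01),(-.01,0),(0,.02)):
        q=L[m&(L[...,2]>zlo)&(L[...,2]<zhi)]; b=br[m&(L[...,2]>zlo)&(L[...,2]<zhi)]
        print(zlo,len(q)); print([(round(a*1000,1),round(c*1000,1),int(e)) for (a,c,_),e in zip(q,b)])
E
python3 carr.py
```

```text
t 7.47 pos [ 0.5557 -0.1559  0.2249] yaw x 23.86 z [ 6.e-04 -1.e-04 -1.e+00] F [-0.42 -0.04 -1.79] M [-0.093  0.156 -0.019] w 0.158 q7 [-0.37  0.2   0.69  1.68 -0.13  1.31 -0.82]
508 268 288 167 202
-0.05 47
[(np.float64(17.4), np.float64(-12.9), 105), (np.float64(-12.1), np.float64(14.5), 119), (np.float64(-4.1), np.float64(5.1), 124), (np.float64(-2.7), np.float64(3.1), 108), (np.float64(-0.1), np.float64(1.9), 106), (np.float64(16.6), np.float64(-13.6), 112), (np.float64(-13.0), np.float64(13.8), 118), (np.float64(-11.2), np.float64(9.1), 175), (np.float64(-6.3), np.float64(0.6), 118), (np.float64(-4.5), np.float64(-1.2), 103), (np.float64(6.5), np.float64(-14.4), 91), (np.float64(10.4), np.float64(-14.8), 102), (np.float64(16.6), np.float64(-13.7), 123), (np.float64(-15.3), np.float64(12.1), 109), (np.float64(-15.8), np.float64(8.8), 124), (np.float64(-13.2), np.float64(7.5), 148), (np.float64(-13.8), np.float64(4.2), 180), (np.float64(-11.3), np.float64(0.0), 176), (np.float64(-0.1), np.float64(-13.0), 102), (np.float64(3.0), np.float64(-13.9), 94), (np.float64(6.2), np.float64(
[... 13743 characters left out ...]
t64(-5.5), 66), (np.float64(-10.3), np.float64(-9.6), 32), (np.float64(-11.8), np.float64(-13.5), 12), (np.float64(-10.5), np.float64(-15.4), 8), (np.float64(-5.9), np.float64(-15.2), 8), (np.float64(-2.0), np.float64(-15.4), 3), (np.float64(2.3), np.float64(-15.5), 7), (np.float64(-13.7), np.float64(-0.5), 97), (np.float64(-13.0), np.float64(-3.0), 100), (np.float64(-14.0), np.float64(-6.5), 97), (np.float64(-9.8), np.float64(-6.5), 68), (np.float64(-11.3), np.float64(-10.4), 31), (np.float64(-10.5), np.float64(-12.7), 9), (np.float64(-8.6), np.float64(-14.3), 1), (np.float64(-5.3), np.float64(-14.9), 5), (np.float64(-9.9), np.float64(-12.4), 10), (np.float64(-12.0), np.float64(-16.7), 10)]
```

Call:
arm_command --motion '[[[5,-1.6,1],[0,0,0],1],[[8,0,0],[0,0,0],1],[[5,0,0],[0,0,0],1],[[0,0,0],[0,0,0],1],[[0,0,0],[0,0,0],1]]' --force 8

```text
time: 7.88
position: [0.5722, -0.1453, 0.2233]
tool_rot: [3.072, 0.654, -0.001]
ft_force: [0.0, -0.4, -1.8]
grip_width: 0.162
```

Call:
arm_command --motion '[[[3,0,0],[0,0,0],1],[[3,0,0],[0,0,0],1],[[0,0,0],[0,0,0],1]]'

```text
time: 8.13
position: [0.5778, -0.1429, 0.2235]
tool_rot: [-3.073, -0.653, -0.001]
ft_force: [-0.5, 0.4, -1.8]
grip_width: 0.164
```

```bash
cat > look.py <<'E'
from h import *
import sys
k=sys.argv[1]; names=sys.argv[2].split(',')
st()
for n in names:
    im,d=optics.get_image(n); cv2.imwrite(f'pics/{n}{k}.png',im); np.save(f'{n}{k}.npy',d)
    c=im[125:215,245:320] if n=='side' else im[125:200,200:300]
    cv2.imwrite(f'pics/{n}{k}c.png',cv2.resize(c,None,fx=6,fy=6,interpolation=cv2.INTER_CUBIC))
st()
E
python3 look.py 4 side
```

```text
t 8.13 pos [ 0.5778 -0.1429  0.2235] yaw x 24.01 z [ 4.e-04  2.e-04 -1.e+00] F [-0.54  0.43 -1.79] M [-0.089  0.118 -0.017] w 0.164 q7 [-0.38  0.24  0.68  1.63 -0.16  1.32 -0.83]
t 8.18 pos [ 0.5775 -0.1431  0.2235] yaw x 24.01 z [ 1.e-04  0.e+00 -1.e+00] F [-0.05 -0.32 -1.74] M [-0.078  0.142  0.009] w 0.16 q7 [-0.38  0.24  0.68  1.63 -0.15  1.32 -0.83]
```

View pics/side4c.png

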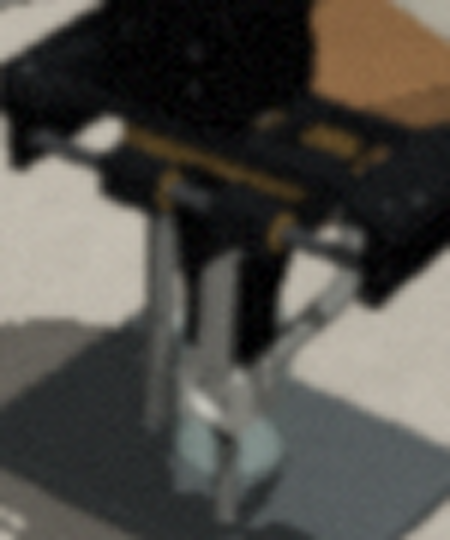

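Call:
arm_command --motion '[[[0,1.2,0],[0,0,0],1],[[2,0,0],[0,0,0],1],[[2,0,0],[0,0,0],1],[[0,0,0],[0,0,0],1],[[0,0,0],[0,0,0],1]]'

```text
time: 8.6
position: [0.5815, -0.1427, 0.2236]
tool_rot: [3.073, 0.653, 0.0]
ft_force: [-0.9, 0.3, -1.6]
grip_width: 0.16
```

Call:
arm_command --motion '[[[2,0,0],[0,0,0],1],[[2,0,0],[0,0,0],1],[[0,0,0],[0,0,0],1],[[0,0,0],[0,0,0],1]]'

```text
time: 8.93
position: [0.5854, -0.1413, 0.2237]
tool_rot: [3.072, 0.653, 0.001]
ft_force: [0.9, -1.8, -1.3]
grip_width: 0.161
```

Call:
arm_command --motion '[[[0,0.6,0],[0,0,0],1],[[0,0,0],[0,0,0],1],[[0,0,0],[0,0,0],1]]'

```text
time: 9.18
position: [0.5852, -0.1416, 0.2235]
tool_rot: [-3.073, -0.653, 0.0]
ft_force: [-0.3, -0.4, -1.4]
grip_width: 0.162
```

```bash
cat > f.py <<'E'
from h import *
def f():
    s,M=st(False); F=s['ft_force']; psi=np.arctan2(M[1,0],M[0,0])
    print('t',round(s['time'],2),'P',(s['position']*1000).round(1),'yaw',np.degrees(psi).round(2),'z',(M[:2,2]*57.3).round(2),'| tool F x,y,zup',(M.T@F)[[0,1]].round(2),F[2].round(2),'| tool M',(M.T@s['torque']).round(3))
f()
E
python3 f.py
```

```text
t 9.18 P [ 585.2 -141.6  223.5] yaw 23.98 z [-0.01  0.02] | tool F x,y,zup [-0.38  0.24] -1.44 | tool M [-0.018 -0.175  0.01 ]
```

Call:
arm_command --motion '[[[2,0,0],[0,0,0],1],[[2,0,0],[0,0,0],1],[[0,0,0],[0,0,0],1],[[0,0,0],[0,0,0],1]]'

```text
time: 9.52
position: [0.5891, -0.1399, 0.2235]
tool_rot: [-3.073, -0.653, -0.0]
ft_force: [1.6, -0.1, -2.1]
grip_width: 0.165
```

```bash
python3 f.py
```

```text
t 9.52 P [ 589.1 -139.9  223.5] yaw 24.0 z [0. 0.] | tool F x,y,zup [1.44 0.73] -2.12 | tool M [-0.057 -0.15   0.031]
```

Call:
arm_command --motion '[[[2,0.2,0],[0,0,0],1],[[2,0,0],[0,0,0],1],[[2,0,0],[0,0,0],1],[[0,0,0],[0,0,0],1],[[0,0,0],[0,0,0],1]]'

```text
time: 9.93
position: [0.5946, -0.1376, 0.2235]
tool_rot: [-3.073, -0.653, 0.0]
ft_force: [0.5, 0.4, -1.3]
grip_width: 0.163
```

```bash
python3 f.py; python3 look.py 5 side
```

```text
t 9.93 P [ 594.6 -137.6  223.5] yaw 24.0 z [-0.01 -0.  ] | tool F x,y,zup [ 0.58 -0.17] -1.25 | tool M [ 0.058 -0.173  0.011]
t 9.93 pos [ 0.5946 -0.1376  0.2235] yaw x 24.0 z [-2.e-04 -0.e+00 -1.e+00] F [ 0.46  0.39 -1.25] M [-0.018  0.182 -0.011] w 0.163 q7 [-0.37  0.28  0.67  1.6  -0.18  1.33 -0.83]
t 9.98 pos [ 0.5945 -0.1378  0.2235] yaw x 23.99 z [-1.e-04 -0.e+00 -1.e+00] F [-0.72  0.68 -2.19] M [-0.     0.203 -0.013] w 0.16 q7 [-0.37  0.28  0.67  1.6  -0.18  1.33 -0.83]
```

View pics/side5c.png

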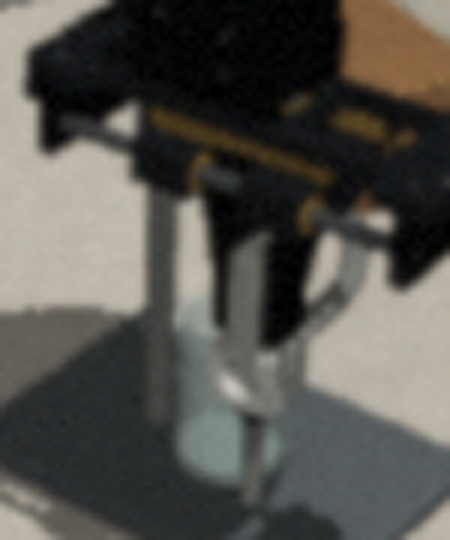

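```bash
cat > f.py <<'E'
from h import *
L=[]
for i in range(4):
    if i: optics.get_image('side')
    s,M=st(False); L.append(np.r_[s['ft_force'],s['torque'],s['position']])
a=np.mean(L,0); F=a[:3]; psi=np.arctan2(M[1,0],M[0,0])
print('t',round(s['time'],2),'P',(a[6:]*1000).round(1),'yaw',np.degrees(psi).round(2),'ztilt',(M[:2,2]*57.3).round(2),'| tool F x,y,zup',(M.T@F)[[0,1]].round(2),F[2].round(2),'| tool M',(M.T@a[3:6]).round(3))
E

```

Call:
arm_command --motion '[[[2,0,0],[0,0,0],1],[[2,0,0],[0,0,0],1],[[2,0,0],[0,0,0],1],[[2,0,0],[0,0,0],1],[[0,0,0],[0,0,0],1]]'

```text
time: 10.4
position: [0.6023, -0.1341, 0.2235]
tool_rot: [-3.073, -0.654, -0.0]
ft_force: [0.2, 0.0, -2.6]
grip_width: 0.162
```

```bash
python3 f.py
```

```text
t 10.55 P [ 602.  -134.4  223.5] yaw 23.99 ztilt [-0.01 -0.01] | tool F x,y,zup [0.28 0.31] -1.72 | tool M [ 0.001 -0.174 -0.018]
```

Sliding freely; on.

Call:
arm_command --motion '[[[2,0,0],[0,0,0],1],[[2,0,0],[0,0,0],1],[[2,0,0],[0,0,0],1],[[2,0,0],[0,0,0],1],[[0,0,0],[0,0,0],1]]'

```text
time: 10.97
position: [0.6096, -0.1308, 0.2235]
tool_rot: [-3.073, -0.654, -0.0]
ft_force: [-0.3, -0.7, -0.7]
grip_width: 0.162
```

```bash
python3 f.py
```

```text
t 11.12 P [ 609.3 -131.1  223.5] yaw 23.98 ztilt [-0.01 -0.01] | tool F x,y,zup [-0.39  0.25] -1.4 | tool M [ 0.003 -0.16   0.001]
```

Call:
arm_command --motion '[[[2,0,0],[0,0,0],1],[[2,0,0],[0,0,0],1],[[2,0,0],[0,0,0],1],[[2,0,0],[0,0,0],1],[[2,0,0],[0,0,0],1],[[0,0,0],[0,0,0],1]]'

```text
time: 11.62
position: [0.6187, -0.1268, 0.2235]
tool_rot: [-3.073, -0.654, -0.0]
ft_force: [-0.1, -0.7, -1.5]
grip_width: 0.16
```

```bash
python3 f.py; python3 look.py 6 top,side
```

```text
t 11.77 P [ 618.5 -127.1  223.5] yaw 23.98 ztilt [-0.01 -0.  ] | tool F x,y,zup [0.11 0.41] -1.81 | tool M [-0.028 -0.163 -0.017]
t 11.77 pos [ 0.6182 -0.1273  0.2235] yaw x 23.98 z [-1.e-04 -1.e-04 -1.e+00] F [ 0.15  0.06 -2.31] M [-0.116  0.15   0.017] w 0.163 q7 [-0.36  0.33  0.66  1.54 -0.2   1.34 -0.83]
t 11.87 pos [ 0.6182 -0.1274  0.2236] yaw x 23.97 z [-0. -0. -1.] F [-0.22 -0.6  -1.85] M [-0.049  0.145 -0.029] w 0.159 q7 [-0.36  0.33  0.66  1.54 -0.2   1.34 -0.83]
```

View pics/side6c.png

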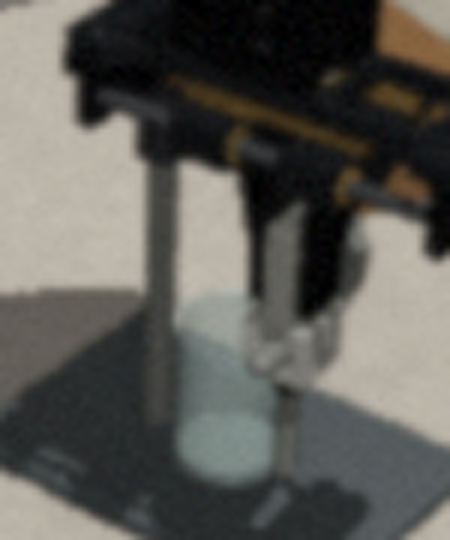

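View pics/top6c.png

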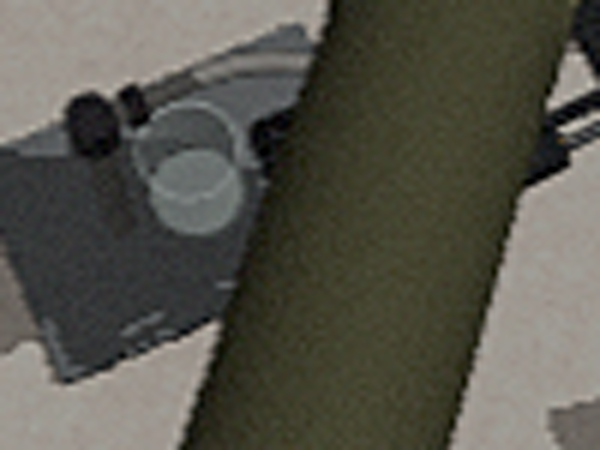

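```bash
cat > rodfit2.py <<'E'
from rodfit import *
def fit2():
    D=[load(n) for n in('top','side')]
    ss=np.linspace(-.005,.26,500)
    def res(p):
        c=curve(p[:-3],ss); out=[]
        for (Q,C),o in zip(D,(p[-3:],-p[-3:])):
            Q=Q-o
            d2=((Q[:,None]-c[None])**2).sum(-1); j=d2.argmin(1)
            e=Q-c[j]; r=np.linalg.norm(e,axis=1)
            out.append((r-.006)/.001)
            v=(c[j]-C); v/=np.linalg.norm(v,axis=1)[:,None]
            tn=np.gradient(c,axis=0)[j]; tn/=np.linalg.norm(tn,axis=1)[:,None]
            sd=np.cross(v,tn); sd/=np.linalg.norm(sd,axis=1)[:,None]
            out.append((e*sd).sum(1)/.003)
        h=p[3:3+len(K)]
        out.append(np.diff(h[1:-2],2)*15); out.append([ (h[0]-h[1])*100,(h[-1]-h[-2])*100, (h[-2]-h[-3])*20]); out.append(np.diff(p[-6:-3])*20)
        out.append([(((p[0]-.590)*.914+(p[1]+.1395)*.405)/.0005)])
        return np.concatenate(out)
    h0=np.interp(K,[.05,.2],[.42,2.05])
    r=least_squares(res,np.r_[.590,-.1395,.19,h0,0,0,0,0,0,0],loss='soft_l1')
    return r.x
if __name__=='__main__':
    p=fit2(); np.save('rod2.npy',p)
    print('tip',p[:3].round(4),'head',np.degrees(p[3:3+len(K)]).round(1),'slope',np.degrees(p[-6:-3]).round(2),'off',p[-3:].round(4))
    c=curve(p[:-3],np.arange(0,.25,.01)); print((c*1000).round(1).tolist())
E
python3 rodfit2.py
python3 - <<'E'
from h import *
# post/knob/collar from cloud of image 0 and 6
for n in('top','side'):
    P=cloud(n,np.load(n+'0.npy')); im=cv2.imread(f'pics/{n}0.png').max(-1)
    m=((P>[.60,.0,.17])&(P<[.72,.10,.24])).all(-1)&(im<75)
    q=P[m]; print(n,len(q),q.mean(0).round(4),q.min(0).round(4),q.max(0).round(4))
    k=q[q[:,2]>.199]; print('top',len(k),k.mean(0).round(4),k.min(0).round(4),k.max(0).round(4))
E
```

```text
tip [ 0.59   -0.1389  0.1906] head [ 24.1  24.   35.6  51.5  67.7  82.5  98.9 115.  115.9 115.9] slope [ 0.1  -0.53  1.04] off [-0.0009 -0.0002  0.0003]
[[590.0, -138.9, 190.6], [599.1, -134.9, 190.6], [608.2, -130.8, 190.7], [617.3, -126.7, 190.7], [626.5, -122.6, 190.7], [635.6, -118.6, 190.7], [644.6, -114.1, 190.7], [653.1, -108.9, 190.7], [661.2, -103.0, 190.7], [668.6, -96.3, 190.7], [675.2, -88.8, 190.6], [680.9, -80.6, 190.5], [685.7, -71.8, 190.4], [689.4, -62.6, 190.4], [692.2, -53.0, 190.3], [694.0, -43.1, 190.3], [694.6, -33.1, 190.4], [694.2, -23.2, 190.4], [692.6, -13.3, 190.5], [689.9, -3.7, 190.7], [686.1, 5.6, 190.8], [681.8, 14.6, 191.0], [677.5, 23.6, 191.2], [673.2, 32.6, 191.4], [668.8, 41.6, 191.5]]
top 118 [0.6615 0.0494 0.198 ] [0.6473 0.0029 0.1732] [0.6917 0.0708 0.2117]
top 70 [0.6621 0.0527 0.2037] [0.6487 0.0276 0.1991] [0.6786 0.0708 0.2117]
side 147 [0.6629 0.0452 0.1941] [0.6481 0.0018 0.173 ] [0.6842 0.0703 0.2073]
top 56 [0.6646 0.0509 0.203 ] [0.6513 0.0284 0.1991] [0.6777 0.0703 0.2073]
```

Call:
arm_command --motion '[[[0,0.8,0],[0,0,0],1],[[0,0,0],[0,0,0],1],[[0,0,0],[0,0,0],1]]'

```text
time: 12.12
position: [0.6186, -0.1281, 0.2236]
tool_rot: [3.073, 0.652, 0.0]
ft_force: [0.1, -0.5, -2.2]
grip_width: 0.159
```

```bash
python3 f.py
```

```text
t 12.27 P [ 618.6 -128.   223.6] yaw 23.98 ztilt [0.01 0.01] | tool F x,y,zup [0.09 0.03] -1.87 | tool M [ 0.015 -0.161  0.016]
```

Call:
arm_command --motion '[[[0,-1.6,0],[0,0,0],1],[[0,0,0],[0,0,0],1],[[0,0,0],[0,0,0],1]]'

```text
time: 12.52
position: [0.6179, -0.1267, 0.2236]
tool_rot: [3.073, 0.653, 0.0]
ft_force: [0.7, -0.2, -1.6]
grip_width: 0.159
```

```bash
python3 f.py
```

```text
t 12.67 P [ 617.9 -126.7  223.6] yaw 23.98 ztilt [ 0.01 -0.01] | tool F x,y,zup [0.11 0.52] -1.23 | tool M [-0.203 -0.216 -0.004]
```

```bash
cat > plan.py <<'E'
from rodfit import *
import sys
p=np.load('rod2.npy')[:-3]
ss=np.linspace(0,.25,2501); C=curve(p,ss)*1000; H=np.degrees(np.interp(ss,K,p[3:3+len(K)]))
# smooth heading over the bore length
H=np.convolve(np.pad(H,100,'edge'),np.ones(201)/201,'valid')
def pose(s,off,inw=.4):
    i=int(round(s*10)); h=np.radians(H[i]); k=1 if 50<s<200 else 0
    lat=np.array([-np.sin(h),np.cos(h)])
    return C[i,:2]+np.array(off)+lat*inw*k, H[i]
def s_of(P,off):
    return ss[((C[:,:2]+np.array(off)-P)**2).sum(1).argmin()]*1000
def plan(P,psi,off,ds,n,dz=0,s_end=None,dh=0):
    P=np.array(P,float); s=s_of(P,off); out=[]
    print('s now',round(s,1),'H',round(pose(s,off)[1],2),'lat err(left+)',round(float((P-pose(s,off)[0])@[-np.sin(np.radians(psi)),np.cos(np.radians(psi))]),2))
    for i in range(n):
        s2=s+ds*(i+1)
        T,h=pose(s2,off); h+=dh; M=yawR(psi)[:2,:2]
        d=np.round(M.T@(T-P),1); a=np.round(-(h-psi),1)
        out.append([[float(d[0]),float(d[1]),dz],[0,0,float(a)],1]); P=P+M@d; psi=psi-a
    print(str(out).replace(' ','')); print('end',P.round(1),round(psi,1),'s',s2)
E
python3 - <<'E'
from plan import *
off=(-.1,-1.5)
for s in range(30,221,10): print(s,pose(s,off)[0].round(1),pose(s,off)[1].round(1))
plan((617.9,-126.7),24,off,2.5,7)
E
```

```text
30 [ 617.2 -128.2] 24.0
40 [ 626.4 -124.1] 24.0
50 [ 635.5 -120.1] 25.2
60 [ 644.3 -115.2] 28.6
70 [ 652.8 -110.1] 33.4
80 [ 660.8 -104.2] 38.9
90 [668.2 -97.5] 45.1
100 [674.8 -90.1] 51.5
110 [680.5 -81.9] 58.0
120 [685.2 -73.2] 64.4
130 [689.  -63.9] 70.6
140 [691.7 -54.4] 76.6
150 [693.5 -44.6] 82.7
160 [694.1 -34.6] 89.1
170 [693.7 -24.7] 95.6
180 [692.1 -14.9] 102.1
190 [689.4  -5.3] 108.6
200 [686.    4.1] 113.5
210 [681.7  13.1] 115.4
220 [677.4  22.1] 115.7
s now 31.2 H 24.03 lat err(left+) 1.11
[[[2.5,1.1,0],[0,0,-0.0],1],[[2.5,0.0,0],[0,0,-0.0],1],[[2.5,0.0,0],[0,0,-0.0],1],[[2.5,0.0,0],[0,0,-0.0],1],[[2.5,0.0,0],[0,0,-0.2],1],[[2.5,0.0,0],[0,0,-0.3],1],[[2.5,0.0,0],[0,0,-0.4],1]]
end [ 634.3 -120.6] 24.9 s 48.7
```

Call:
arm_command --motion '[[[2,1.1,0],[0,0,0],1],[[2.5,0,0],[0,0,0],1],[[2.5,0,0],[0,0,0],1],[[2.5,0,0],[0,0,0],1],[[0,0,0],[0,0,0],1]]'

```text
time: 13.08
position: [0.6277, -0.1228, 0.2234]
tool_rot: [-3.072, -0.654, -0.0]
ft_force: [0.0, 0.8, -1.9]
grip_width: 0.161
```

```bash
cat > fp.py <<'E'
import sys
from f import *
from plan import *
off=(float(sys.argv[1]),float(sys.argv[2])); ds=float(sys.argv[3]); n=int(sys.argv[4]); dh=float(sys.argv[5]) if len(sys.argv)>5 else 0
plan(a[6:8]*1000,np.degrees(psi),off,ds,n,dh=dh)
E
python3 fp.py -.1 -1.5 2.5 5
```

```text
t 13.23 P [ 627.3 -123.3  223.4] yaw 23.99 ztilt [-0.01 -0.  ] | tool F x,y,zup [-0.04 -0.34] -1.52 | tool M [-0.016 -0.169 -0.007]
s now 41.2 H 24.03 lat err(left+) 0.4
[[[2.5,0.4,0],[0,0,-0.2],1],[[2.5,0.0,0],[0,0,-0.3],1],[[2.5,0.0,0],[0,0,-0.4],1],[[2.5,-0.3,0],[0,0,-0.6],1],[[2.5,-0.0,0],[0,0,-0.7],1]]
end [ 638.7 -118.2] 26.2 s 53.7
```

Call:
arm_command --motion '[[[2.5,0.2,0],[0,0,-0.2],1],[[2.5,0,0],[0,0,-0.3],1],[[2.5,0,0],[0,0,-0.4],1],[[2.5,-0.2,0],[0,0,-0.6],1],[[0,0,0],[0,0,0],1]]'

```text
time: 13.65
position: [0.6368, -0.1189, 0.2235]
tool_rot: [-3.064, -0.695, -0.001]
ft_force: [0.3, -0.1, -2.1]
grip_width: 0.16
```

```bash
python3 fp.py -.1 -1.5 2.5 4
```

```text
t 13.8 P [ 636.4 -119.2  223.5] yaw 25.48 ztilt [-0.01 -0.01] | tool F x,y,zup [ 0.15 -0.06] -1.65 | tool M [-0.014 -0.161  0.001]
s now 51.2 H 25.47 lat err(left+) -0.03
[[[2.5,-0.0,0],[0,0,-0.7],1],[[2.5,-0.0,0],[0,0,-0.9],1],[[2.5,-0.1,0],[0,0,-1.0],1],[[2.5,0.0,0],[0,0,-1.1],1]]
end [ 645.3 -114.7] 29.2 s 61.2
```

Call:
arm_command --motion '[[[2.5,0,0],[0,0,-0.7],1],[[2.5,0,0],[0,0,-0.9],1],[[2.5,-0.1,0],[0,0,-1],1],[[0,0,0],[0,0,0],1]]'

```text
time: 14.13
position: [0.6434, -0.1154, 0.2235]
tool_rot: [-3.047, -0.765, -0.001]
ft_force: [0.1, -0.0, -1.8]
grip_width: 0.16
```

```bash
python3 fp.py -.1 -1.5 2 5
```

```text
t 14.28 P [ 643.1 -115.8  223.5] yaw 28.08 ztilt [-0.01 -0.  ] | tool F x,y,zup [-0.09  0.13] -2.13 | tool M [ 0.017 -0.15   0.012]
s now 58.7 H 28.07 lat err(left+) 0.05
[[[2.0,0.0,0],[0,0,-0.9],1],[[2.0,0.0,0],[0,0,-0.9],1],[[2.0,-0.0,0],[0,0,-0.9],1],[[2.0,-0.1,0],[0,0,-1.0],1],[[2.0,0.0,0],[0,0,-1.0],1]]
end [ 651.7 -110.8] 32.8 s 68.7
```

Call:
arm_command --motion '[[[2,0,0],[0,0,-0.9],1],[[2,0,0],[0,0,-0.9],1],[[2,0,0],[0,0,-0.9],1],[[0,0,0],[0,0,0],1]]'

```text
time: 14.62
position: [0.6486, -0.1127, 0.2235]
tool_rot: [-3.028, -0.836, -0.001]
ft_force: [0.2, 0.3, -1.6]
grip_width: 0.158
```

```bash
python3 fp.py -.1 -1.5 2 5
```

```text
t 14.77 P [ 648.3 -113.   223.5] yaw 30.78 ztilt [-0.01 -0.  ] | tool F x,y,zup [0.37 0.25] -2.18 | tool M [ 0.017 -0.154  0.016]
s now 64.6 H 30.78 lat err(left+) -0.05
[[[2.0,-0.1,0],[0,0,-0.9],1],[[2.0,-0.0,0],[0,0,-1.0],1],[[1.9,-0.0,0],[0,0,-1.0],1],[[2.0,-0.0,0],[0,0,-1.1],1],[[2.0,-0.1,0],[0,0,-1.0],1]]
end [ 656.5 -107.5] 35.8 s 74.60000000000001
```

Call:
arm_command --motion '[[[2,-0.1,0],[0,0,-0.9],1],[[2,0,0],[0,0,-1],1],[[1.9,0,0],[0,0,-1],1],[[2,0,0],[0,0,-1.1],1],[[0,0,0],[0,0,0],1]]'

```text
time: 15.18
position: [0.6552, -0.1083, 0.2235]
tool_rot: [-2.997, -0.942, -0.0]
ft_force: [0.3, 0.6, -1.5]
grip_width: 0.165
```

```bash
python3 fp.py -.1 -1.5 2 5
```

```text
t 15.33 P [ 654.9 -108.7  223.5] yaw 34.78 ztilt [-0. -0.] | tool F x,y,zup [0.13 0.24] -1.27 | tool M [-0.    -0.171 -0.002]
s now 72.6 H 34.75 lat err(left+) -0.04
[[[2.0,-0.1,0],[0,0,-1.0],1],[[2.0,0.0,0],[0,0,-1.2],1],[[2.0,0.0,0],[0,0,-1.1],1],[[2.0,-0.0,0],[0,0,-1.2],1],[[2.0,-0.0,0],[0,0,-1.2],1]]
end [ 662.9 -102.6] 40.5 s 82.6
```

Call:
arm_command --motion '[[[2,-0.1,0],[0,0,-1],1],[[2,0,0],[0,0,-1.2],1],[[2,0,0],[0,0,-1.1],1],[[2,0,0],[0,0,-1.2],1],[[0,0,0],[0,0,0],1]]'

```text
time: 15.75
position: [0.6615, -0.1034, 0.2235]
tool_rot: [-2.957, -1.059, -0.001]
ft_force: [0.0, -0.1, -2.9]
grip_width: 0.162
```

```bash
python3 fp.py -.1 -1.5 2 5
```

```text
t 15.9 P [ 661.3 -103.8  223.5] yaw 39.28 ztilt [-0.01 -0.  ] | tool F x,y,zup [-0.34  0.32] -2.0 | tool M [ 0.005 -0.142  0.004]
s now 80.6 H 39.25 lat err(left+) 0.01
[[[2.0,-0.0,0],[0,0,-1.2],1],[[2.0,-0.1,0],[0,0,-1.2],1],[[2.0,0.0,0],[0,0,-1.3],1],[[2.0,-0.0,0],[0,0,-1.3],1],[[2.0,-0.1,0],[0,0,-1.2],1]]
end [668.6 -97. ] 45.5 s 90.60000000000001
```

Call:
arm_command --motion '[[[2,0,0],[0,0,-1.2],1],[[2,-0.1,0],[0,0,-1.2],1],[[2,0,0],[0,0,-1.3],1],[[2,0,0],[0,0,-1.3],1],[[0,0,0],[0,0,0],1]]'

```text
time: 16.32
position: [0.6675, -0.098, 0.2235]
tool_rot: [-2.908, -1.187, -0.0]
ft_force: [0.1, -0.4, -1.7]
grip_width: 0.155
```

```bash
python3 fp.py -.1 -1.5 2 5
```

```text
t 16.47 P [667.2 -98.5 223.5] yaw 44.28 ztilt [-0. -0.] | tool F x,y,zup [-0.29  0.4 ] -1.59 | tool M [-0.014 -0.169  0.013]
s now 88.7 H 44.3 lat err(left+) 0.02
[[[2.0,-0.0,0],[0,0,-1.3],1],[[2.0,-0.0,0],[0,0,-1.3],1],[[2.0,-0.1,0],[0,0,-1.2],1],[[2.0,-0.0,0],[0,0,-1.3],1],[[2.0,-0.0,0],[0,0,-1.3],1]]
end [674.  -91.1] 50.7 s 98.7
```

Call:
arm_command --motion '[[[2,0,0],[0,0,-1.3],1],[[2,0,0],[0,0,-1.3],1],[[2,-0.1,0],[0,0,-1.2],1],[[2,0,0],[0,0,-1.3],1],[[0,0,0],[0,0,0],1]]'

```text
time: 16.88
position: [0.6729, -0.0921, 0.2235]
tool_rot: [-2.852, -1.316, -0.001]
ft_force: [0.7, 0.1, -2.0]
grip_width: 0.157
```

```bash
python3 fp.py -.1 -1.5 2 5
```

```text
t 17.03 P [672.7 -92.6 223.5] yaw 49.38 ztilt [-0.   -0.01] | tool F x,y,zup [-0.01  0.25] -2.07 | tool M [ 0.026 -0.118  0.029]
s now 96.7 H 49.39 lat err(left+) 0.01
[[[2.0,-0.0,0],[0,0,-1.3],1],[[2.0,-0.1,0],[0,0,-1.3],1],[[2.0,0.0,0],[0,0,-1.3],1],[[1.9,-0.0,0],[0,0,-1.3],1],[[2.0,-0.1,0],[0,0,-1.2],1]]
end [678.6 -84.7] 55.8 s 106.7
```

Call:
arm_command --motion '[[[2,0,0],[0,0,-1.3],1],[[2,-0.1,0],[0,0,-1.3],1],[[2,0,0],[0,0,-1.3],1],[[0,0,0],[0,0,0],1]]'

```text
time: 17.37
position: [0.6766, -0.0874, 0.2235]
tool_rot: [-2.806, -1.412, -0.001]
ft_force: [-1.1, 0.1, -1.4]
grip_width: 0.158
```

```bash
python3 fp.py -.1 -1.5 2 5
```

```text
t 17.52 P [676.4 -87.8 223.5] yaw 53.28 ztilt [-0. -0.] | tool F x,y,zup [-0.23 -0.32] -1.81 | tool M [ 0.036 -0.116 -0.004]
s now 102.8 H 53.31 lat err(left+) 0.03
[[[2.0,-0.0,0],[0,0,-1.3],1],[[2.0,-0.0,0],[0,0,-1.3],1],[[2.0,-0.1,0],[0,0,-1.3],1],[[2.0,-0.0,0],[0,0,-1.3],1],[[2.0,-0.0,0],[0,0,-1.3],1]]
end [681.9 -79.5] 59.8 s 112.8
```

Call:
arm_command --motion '[[[2,0,0],[0,0,-1.3],1],[[2,0,0],[0,0,-1.3],1],[[2,-0.1,0],[0,0,-1.3],1],[[2,0,0],[0,0,-1.3],1],[[0,0,0],[0,0,0],1]]'

```text
time: 17.93
position: [0.6811, -0.0808, 0.2235]
tool_rot: [-2.739, -1.538, -0.001]
ft_force: [0.9, 0.7, -1.6]
grip_width: 0.159
```

```bash
python3 fp.py -.1 -1.5 2 5; python3 look.py 7 top,side
```

```text
t 18.08 P [680.9 -81.2 223.5] yaw 58.48 ztilt [-0. -0.] | tool F x,y,zup [-0.11  0.54] -1.69 | tool M [ 0.028 -0.102  0.004]
s now 110.8 H 58.48 lat err(left+) 0.01
[[[2.0,-0.0,0],[0,0,-1.3],1],[[2.0,-0.1,0],[0,0,-1.3],1],[[2.0,0.0,0],[0,0,-1.3],1],[[2.0,-0.0,0],[0,0,-1.3],1],[[2.0,-0.1,0],[0,0,-1.2],1]]
end [685.5 -72.4] 64.9 s 120.80000000000001
t 18.08 pos [ 0.6807 -0.0816  0.2235] yaw x 58.48 z [-1.e-04 -1.e-04 -1.e+00] F [ 0.3   0.17 -1.92] M [-0.059  0.101 -0.028] w 0.159 q7 [-0.3   0.43  0.53  1.39 -0.22  1.38 -0.32]
t 18.18 pos [ 0.6807 -0.0818  0.2236] yaw x 58.47 z [ 0.e+00 -1.e-04 -1.e+00] F [-0.52 -0.11 -1.32] M [-0.084  0.081 -0.019] w 0.163 q7 [-0.3   0.43  0.53  1.39 -0.22  1.38 -0.32]
```

View pics/side7c.png

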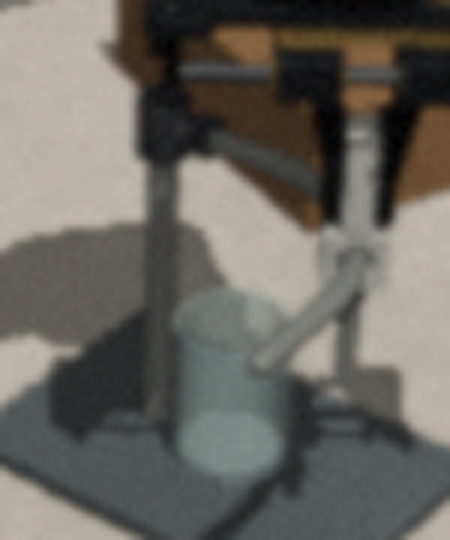

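View pics/top7c.png

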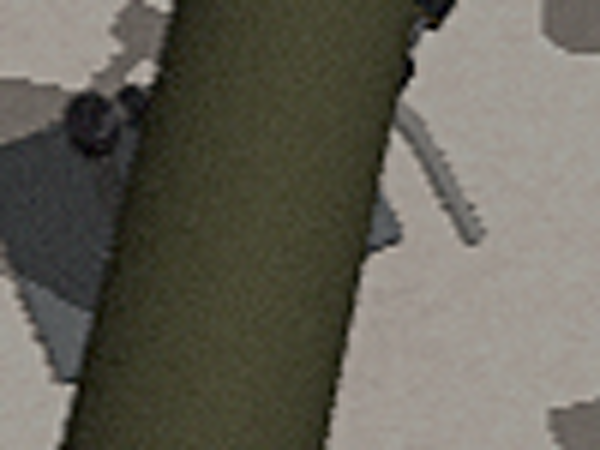

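Call:
arm_command --motion '[[[2,0,0],[0,0,-1.3],1],[[2,-0.1,0],[0,0,-1.3],1],[[2,0,0],[0,0,-1.3],1],[[2,0,0],[0,0,-1.3],1],[[0,0,0],[0,0,0],1]]'

```text
time: 18.6
position: [0.6849, -0.0737, 0.2235]
tool_rot: [-2.666, -1.661, -0.001]
ft_force: [-0.2, 0.3, -0.8]
grip_width: 0.161
```

```bash
python3 fp.py -.1 -1.5 2 5
```

```text
t 18.75 P [684.7 -74.2 223.5] yaw 63.68 ztilt [ 0. -0.] | tool F x,y,zup [ 0.24 -0.09] -1.82 | tool M [ 0.03  -0.108  0.003]
s now 118.9 H 63.72 lat err(left+) -0.02
[[[2.0,-0.1,0],[0,0,-1.3],1],[[2.0,0.0,0],[0,0,-1.3],1],[[2.0,-0.0,0],[0,0,-1.2],1],[[2.0,-0.1,0],[0,0,-1.3],1],[[2.0,0.0,0],[0,0,-1.2],1]]
end [688.6 -64.9] 70.0 s 128.9
```

Call:
arm_command --motion '[[[2,-0.1,0],[0,0,-1.3],1],[[2,0,0],[0,0,-1.3],1],[[2,0,0],[0,0,-1.2],1],[[2,-0.1,0],[0,0,-1.3],1],[[0,0,0],[0,0,0],1]]'

```text
time: 19.17
position: [0.6881, -0.0664, 0.2236]
tool_rot: [-2.59, -1.778, -0.001]
ft_force: [0.0, 0.8, -1.7]
grip_width: 0.159
```

```bash
python3 fp.py -.1 -1.5 2 5
```

```text
t 19.32 P [687.9 -66.8 223.6] yaw 68.78 ztilt [ 0.01 -0.  ] | tool F x,y,zup [-0.13 -0.01] -2.06 | tool M [-0.029 -0.067  0.001]
s now 126.9 H 68.74 lat err(left+) -0.01
[[[2.0,-0.0,0],[0,0,-1.2],1],[[2.0,-0.1,0],[0,0,-1.2],1],[[2.0,-0.0,0],[0,0,-1.2],1],[[2.0,-0.0,0],[0,0,-1.2],1],[[2.0,-0.1,0],[0,0,-1.2],1]]
end [690.9 -57.3] 74.8 s 136.9
```

Call:
arm_command --motion '[[[2,0,0],[0,0,-1.2],1],[[2,-0.1,0],[0,0,-1.2],1],[[2,0,0],[0,0,-1.2],1],[[2,0,0],[0,0,-1.2],1],[[0,0,0],[0,0,0],1]]'

```text
time: 19.73
position: [0.6906, -0.0588, 0.2236]
tool_rot: [-2.514, -1.884, -0.001]
ft_force: [0.3, 0.5, -1.1]
grip_width: 0.16
```

```bash
python3 fp.py -.1 -1.5 2 5
```

```text
t 19.88 P [690.5 -59.1 223.6] yaw 73.59 ztilt [0.02 0.01] | tool F x,y,zup [0.69 0.34] -1.37 | tool M [-0.149 -0.026 -0.001]
s now 135.1 H 73.7 lat err(left+) -0.07
[[[2.0,-0.1,0],[0,0,-1.3],1],[[2.0,-0.0,0],[0,0,-1.2],1],[[2.0,-0.1,0],[0,0,-1.2],1],[[2.0,0.0,0],[0,0,-1.2],1],[[2.0,-0.0,0],[0,0,-1.2],1]]
end [692.8 -49.4] 79.7 s 145.1
```

Call:
arm_command --motion '[[[0,0.5,0],[0,0,0],1],[[0,0,0],[0,0,0],1],[[0,0,0],[0,0,0],1]]'

```text
time: 20.13
position: [0.6906, -0.06, 0.2235]
tool_rot: [-2.516, -1.881, 0.001]
ft_force: [-0.0, -1.5, -2.4]
grip_width: 0.162
```

```bash
python3 fp.py .4 -1.6 2 4
```

```text
t 20.28 P [690.6 -59.9 223.5] yaw 73.58 ztilt [-0.01  0.  ] | tool F x,y,zup [-0.67  0.37] -1.63 | tool M [ 0.064 -0.115 -0.008]
s now 134.3 H 73.22 lat err(left+) 0.15
[[[2.0,0.1,0],[0,0,-0.8],1],[[2.0,0.0,0],[0,0,-1.2],1],[[2.0,-0.0,0],[0,0,-1.2],1],[[2.0,-0.1,0],[0,0,-1.2],1]]
end [692.7 -52.2] 78.0 s 142.3
```

Call:
arm_command --motion '[[[2,0,0],[0,0,-1],1],[[2,0,0],[0,0,-1.2],1],[[2,0,0],[0,0,-1.2],1],[[0,0,0],[0,0,0],1]]'

```text
time: 20.62
position: [0.6925, -0.053, 0.2235]
tool_rot: [-2.456, -1.958, -0.001]
ft_force: [0.8, 0.2, -2.4]
grip_width: 0.161
```

```bash
python3 fp.py .4 -1.6 2 4
```

```text
t 20.77 P [692.4 -53.5 223.5] yaw 76.99 ztilt [ 0. -0.] | tool F x,y,zup [-0.03  0.25] -1.72 | tool M [ 0.042 -0.071 -0.022]
s now 141.0 H 77.2 lat err(left+) -0.01
[[[2.0,-0.0,0],[0,0,-1.4],1],[[2.0,-0.1,0],[0,0,-1.2],1],[[2.0,-0.0,0],[0,0,-1.2],1],[[2.0,-0.0,0],[0,0,-1.3],1]]
end [693.9 -45.6] 82.1 s 149.0
```

Call:
arm_command --motion '[[[2,0,0],[0,0,-1.4],1],[[2,-0.1,0],[0,0,-1.2],1],[[2,0,0],[0,0,-1.2],1],[[0,0,0],[0,0,0],1]]'

```text
time: 21.1
position: [0.6936, -0.0472, 0.2236]
tool_rot: [-2.39, -2.038, -0.001]
ft_force: [-0.4, 1.5, -1.7]
grip_width: 0.16
```

```bash
python3 fp.py .4 -1.6 2 4
```

```text
t 21.25 P [693.5 -47.6 223.6] yaw 80.78 ztilt [ 0. -0.] | tool F x,y,zup [ 0.12 -0.23] -1.47 | tool M [ 0.043 -0.071  0.027]
s now 147.0 H 80.84 lat err(left+) -0.01
[[[2.0,-0.0,0],[0,0,-1.3],1],[[2.0,-0.1,0],[0,0,-1.2],1],[[2.0,0.0,0],[0,0,-1.3],1],[[2.0,-0.0,0],[0,0,-1.3],1]]
end [694.5 -39.7] 85.9 s 155.00000000000003
```

Call:
arm_command --motion '[[[2,0,0],[0,0,-1.3],1],[[2,-0.1,0],[0,0,-1.2],1],[[2,0,0],[0,0,-1.3],1],[[0,0,0],[0,0,0],1]]'

```text
time: 21.58
position: [0.6943, -0.0412, 0.2235]
tool_rot: [-2.321, -2.117, -0.001]
ft_force: [0.4, 0.2, -2.4]
grip_width: 0.158
```

```bash
python3 fp.py .4 -1.6 2 4
```

```text
t 21.73 P [694.3 -41.7 223.6] yaw 84.58 ztilt [0.01 0.  ] | tool F x,y,zup [-0.57  0.05] -2.12 | tool M [ 0.087 -0.105  0.014]
s now 153.0 H 84.59 lat err(left+) 0.02
[[[2.0,-0.0,0],[0,0,-1.3],1],[[2.0,-0.0,0],[0,0,-1.3],1],[[1.9,-0.1,0],[0,0,-1.3],1],[[2.0,-0.0,0],[0,0,-1.3],1]]
end [694.6 -33.8] 89.8 s 161.0
```

Call:
arm_command --motion '[[[2,-0.2,0],[0,0,-1.3],1],[[2,0,0],[0,0,-1.3],1],[[1.9,-0.1,0],[0,0,-1.3],1],[[0,0,0],[0,0,0],1]]'

```text
time: 22.07
position: [0.6944, -0.0353, 0.2236]
tool_rot: [-2.248, -2.194, -0.001]
ft_force: [0.5, 1.3, -1.8]
grip_width: 0.159
```

```bash
python3 fp.py .2 -1.6 2 4
```

```text
t 22.22 P [694.4 -35.8 223.6] yaw 88.48 ztilt [ 0.01 -0.  ] | tool F x,y,zup [ 0.79 -0.09] -1.94 | tool M [ 0.044 -0.064  0.008]
s now 158.9 H 88.38 lat err(left+) 0.04
[[[2.0,0.0,0],[0,0,-1.2],1],[[1.9,-0.0,0],[0,0,-1.3],1],[[2.0,-0.1,0],[0,0,-1.3],1],[[2.0,0.0,0],[0,0,-1.3],1]]
end [694.2 -27.9] 93.6 s 166.9
```

Call:
arm_command --motion '[[[2,0,0],[0,0,-1.2],1],[[1.9,0,0],[0,0,-1.3],1],[[2,-0.1,0],[0,0,-1.3],1],[[0,0,0],[0,0,0],1]]'

```text
time: 22.55
position: [0.6943, -0.0294, 0.2236]
tool_rot: [-2.174, -2.268, -0.001]
ft_force: [-0.2, -0.4, -1.2]
grip_width: 0.159
```

```bash
python3 fp.py .2 -1.6 2 4
```

```text
t 22.7 P [694.3 -29.9 223.6] yaw 92.29 ztilt [0.01 0.  ] | tool F x,y,zup [-0.21  0.  ] -1.26 | tool M [ 0.02  -0.045  0.002]
s now 164.9 H 92.3 lat err(left+) 0.05
[[[2.0,0.0,0],[0,0,-1.3],1],[[2.0,-0.0,0],[0,0,-1.3],1],[[2.0,-0.1,0],[0,0,-1.3],1],[[2.0,0.0,0],[0,0,-1.3],1]]
end [693.6 -21.9] 97.5 s 172.9
```

Call:
arm_command --motion '[[[2,0,0],[0,0,-1.3],1],[[2,0,0],[0,0,-1.3],1],[[2,-0.1,0],[0,0,-1.3],1],[[2,0,0],[0,0,-1.3],1],[[0,0,0],[0,0,0],1]]'

```text
time: 23.12
position: [0.6935, -0.0214, 0.2236]
tool_rot: [-2.068, -2.364, -0.001]
ft_force: [-0.5, -0.5, -1.4]
grip_width: 0.163
```

```bash
python3 fp.py .2 -1.6 2 4
```

```text
t 23.27 P [693.6 -21.9 223.6] yaw 97.49 ztilt [0.01 0.01] | tool F x,y,zup [-0.26 -0.05] -1.5 | tool M [-0.006 -0.037  0.01 ]
s now 172.9 H 97.52 lat err(left+) 0.04
[[[2.0,0.0,0],[0,0,-1.3],1],[[1.9,-0.0,0],[0,0,-1.3],1],[[2.0,-0.1,0],[0,0,-1.3],1],[[2.0,-0.0,0],[0,0,-1.3],1]]
end [692.2 -14.1] 102.7 s 180.9
```

Call:
arm_command --motion '[[[2,0,0],[0,0,-1.3],1],[[1.9,0,0],[0,0,-1.3],1],[[2,-0.1,0],[0,0,-1.3],1],[[2,0,0],[0,0,-1.3],1],[[0,0,0],[0,0,0],1]]'

```text
time: 23.68
position: [0.6921, -0.0136, 0.2236]
tool_rot: [-1.959, -2.455, -0.001]
ft_force: [-0.1, 0.1, -2.8]
grip_width: 0.16
```

```bash
python3 fp.py .2 -1.6 2 4; python3 look.py 8 top,side
```

```text
t 23.83 P [692.1 -14.  223.6] yaw 102.69 ztilt [0.01 0.02] | tool F x,y,zup [0.1  0.38] -1.94 | tool M [-0.061 -0.042  0.   ]
s now 181.0 H 102.78 lat err(left+) 0.0
[[[2.0,-0.0,0],[0,0,-1.4],1],[[2.0,-0.1,0],[0,0,-1.3],1],[[2.0,0.0,0],[0,0,-1.3],1],[[2.0,-0.0,0],[0,0,-1.3],1]]
end [690.   -6.3] 108.0 s 189.00000000000003
t 23.83 pos [ 0.6922 -0.0144  0.2236] yaw x 102.69 z [ 2.e-04  3.e-04 -1.e+00] F [ 1.28 -0.16 -1.14] M [-0.054 -0.123  0.035] w 0.158 q7 [-0.29  0.43  0.37  1.36 -0.16  1.38  0.31]
t 23.93 pos [ 0.6923 -0.0146  0.2236] yaw x 102.68 z [ 3.e-04  1.e-04 -1.e+00] F [ 0.65 -0.05 -1.35] M [ 0.075 -0.133  0.003] w 0.159 q7 [-0.29  0.43  0.37  1.36 -0.16  1.38  0.31]
```

View pics/side8c.png

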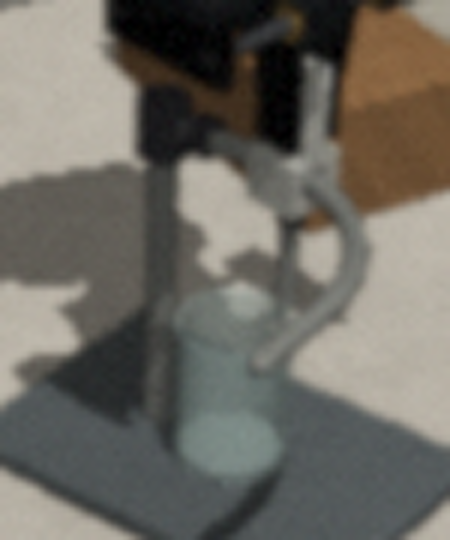

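View pics/top8c.png

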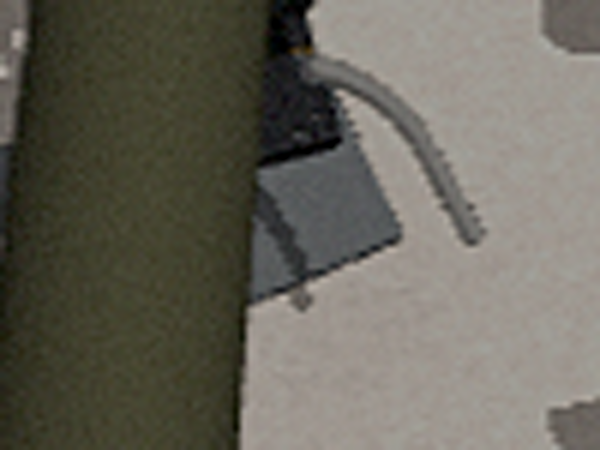

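Call:
arm_command --motion '[[[2,0.3,0],[0,0,-1.4],1],[[2,-0.1,0],[0,0,-1.3],1],[[2,0,0],[0,0,-1.3],1],[[0,0,0],[0,0,0],1]]'

```text
time: 24.27
position: [0.6907, -0.0079, 0.2235]
tool_rot: [-1.872, -2.522, -0.0]
ft_force: [0.1, 0.8, -1.6]
grip_width: 0.161
```

```bash
python3 fp.py .5 -1.5 2 4
```

```text
t 24.42 P [690.8  -8.3 223.5] yaw 106.68 ztilt [-0. -0.] | tool F x,y,zup [0.2 0.1] -1.57 | tool M [ 0.07  -0.068  0.008]
s now 186.8 H 106.53 lat err(left+) 0.17
[[[1.9,0.1,0],[0,0,-1.1],1],[[2.0,0.0,0],[0,0,-1.3],1],[[2.0,-0.0,0],[0,0,-1.2],1],[[2.0,-0.1,0],[0,0,-1.0],1]]
end [688.3  -0.9] 111.3 s 194.8
```

Call:
arm_command --motion '[[[2,0,0],[0,0,-1.2],1],[[2,0,0],[0,0,-1.2],1],[[2,0,0],[0,0,-1.2],1],[[0,0,0],[0,0,0],1]]'

```text
time: 24.75
position: [0.6889, -0.0021, 0.2236]
tool_rot: [-1.792, -2.579, -0.001]
ft_force: [0.4, 0.8, -2.0]
grip_width: 0.163
```

```bash
python3 fp.py .4 -1.5 2 4
```

```text
t 24.9 P [689.   -2.6 223.6] yaw 110.28 ztilt [ 0. -0.] | tool F x,y,zup [0.18 0.4 ] -1.29 | tool M [ 0.039 -0.06   0.001]
s now 192.9 H 110.33 lat err(left+) -0.08
[[[2.0,-0.1,0],[0,0,-1.1],1],[[2.0,-0.1,0],[0,0,-0.9],1],[[2.0,-0.0,0],[0,0,-0.8],1],[[2.0,0.3,0],[0,0,-0.7],1]]
end [686.1   4.9] 113.8 s 200.9
```

Call:
arm_command --motion '[[[2,-0.1,0],[0,0,-1.1],1],[[2,0,0],[0,0,-0.9],1],[[2,0,0],[0,0,-0.8],1],[[0,0,0],[0,0,0],1]]'

```text
time: 25.23
position: [0.6866, 0.0034, 0.2236]
tool_rot: [-1.729, -2.622, -0.001]
ft_force: [0.1, 0.0, -2.0]
grip_width: 0.158
```

```bash
python3 fp.py .4 -1.5 1.5 4
```

```text
t 25.38 P [686.7   3.  223.6] yaw 113.08 ztilt [0.01 0.  ] | tool F x,y,zup [-0.06  0.06] -1.92 | tool M [ 0.034 -0.046 -0.01 ]
s now 198.9 H 113.11 lat err(left+) -0.12
[[[1.5,0.2,0],[0,0,-0.6],1],[[1.5,-0.0,0],[0,0,-0.4],1],[[1.5,-0.0,0],[0,0,-0.4],1],[[1.5,-0.1,0],[0,0,-0.3],1]]
end [684.4   8.5] 114.8 s 204.90000000000003
```

Call:
arm_command --motion '[[[1.5,0.1,0],[0,0,-0.6],1],[[1.5,0,0],[0,0,-0.4],1],[[1.5,0,0],[0,0,-0.4],1],[[0,0,0],[0,0,0],1]]'

```text
time: 25.72
position: [0.685, 0.0073, 0.2236]
tool_rot: [-1.698, -2.643, -0.001]
ft_force: [-0.3, -0.1, -0.8]
grip_width: 0.157
```

```bash
python3 fp.py .4 -1.5 1.5 4
```

```text
t 25.87 P [685.    7.  223.6] yaw 114.49 ztilt [0.01 0.  ] | tool F x,y,zup [-0.04  0.25] -1.23 | tool M [ 0.024 -0.075  0.002]
s now 203.3 H 114.45 lat err(left+) 0.07
[[[1.5,0.1,0],[0,0,-0.3],1],[[1.5,-0.1,0],[0,0,-0.2],1],[[1.5,0.0,0],[0,0,-0.2],1],[[1.5,0.0,0],[0,0,-0.1],1]]
end [682.5  12.4] 115.3 s 209.3
```

Call:
arm_command --motion '[[[1.5,0,0],[0,0,-0.3],1],[[1.5,0,0],[0,0,-0.2],1],[[0,0,0],[0,0,0],1]]'

```text
time: 26.12
position: [0.6838, 0.01, 0.2236]
tool_rot: [-1.687, -2.65, -0.001]
ft_force: [0.3, 1.0, -1.1]
grip_width: 0.161
```

```bash
python3 fp.py .4 -1.5 1 4;python3 look.py 9 top,side
```

```text
t 26.27 P [683.8   9.8 223.6] yaw 115.0 ztilt [0.01 0.02] | tool F x,y,zup [0.31 0.33] -1.79 | tool M [-0.077 -0.023  0.036]
s now 206.3 H 115.03 lat err(left+) -0.02
[[[1.0,-0.0,0],[0,0,-0.2],1],[[1.0,-0.0,0],[0,0,-0.1],1],[[1.0,-0.0,0],[0,0,-0.0],1],[[1.0,-0.0,0],[0,0,-0.1],1]]
end [682.1  13.4] 115.4 s 210.3
t 26.27 pos [0.6839 0.0097 0.2236] yaw x 115.0 z [ 1.e-04  3.e-04 -1.e+00] F [ 0.17  0.11 -1.41] M [ 0.012 -0.097 -0.059] w 0.156 q7 [-0.29  0.41  0.33  1.39 -0.13  1.37  0.47]
t 26.37 pos [0.6839 0.0096 0.2236] yaw x 114.99 z [ 2.e-04  2.e-04 -1.e+00] F [-0.31  0.65 -2.54] M [ 0.087 -0.124 -0.015] w 0.16 q7 [-0.29  0.41  0.33  1.39 -0.13  1.37  0.47]
```

View pics/side9c.png

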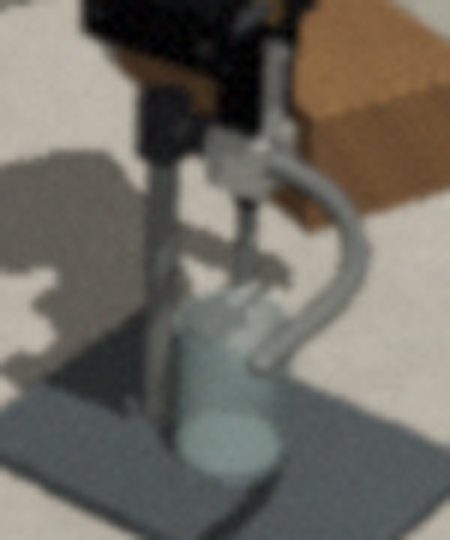

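Call:
arm_command --motion '[[[1,0.2,0],[0,0,-0.2],1],[[1,0,0],[0,0,-0.1],1],[[0,0,0],[0,0,0],1]]'

```text
time: 26.62
position: [0.6831, 0.0115, 0.2236]
tool_rot: [-1.681, -2.654, -0.0]
ft_force: [0.3, 0.2, -2.3]
grip_width: 0.162
```

```bash
python3 fp.py .6 -1.4 1 4
```

```text
t 26.77 P [683.1  11.5 223.6] yaw 115.29 ztilt [-0.    0.01] | tool F x,y,zup [0.13 0.3 ] -2.17 | tool M [-0.096 -0.013 -0.002]
s now 208.1 H 115.25 lat err(left+) 0.11
[[[1.0,0.1,0],[0,0,-0.0],1],[[1.0,0.0,0],[0,0,-0.1],1],[[1.0,0.0,0],[0,0,-0.0],1],[[1.0,0.0,0],[0,0,-0.0],1]]
end [681.5  15.1] 115.4 s 212.1
```

Call:
arm_command --motion '[[[1,0.3,0],[0,0,-0.1],1],[[1,0,0],[0,0,0],1],[[0,0,0],[0,0,0],1]]'

```text
time: 27.02
position: [0.6824, 0.0135, 0.2235]
tool_rot: [-1.679, -2.655, 0.0]
ft_force: [-0.6, 0.2, -1.9]
grip_width: 0.158
```

```bash
python3 fp.py .8 -1.3 1 4
```

```text
t 27.17 P [682.5  13.4 223.5] yaw 115.38 ztilt [-0.01 -0.  ] | tool F x,y,zup [-0.25 -0.71] -1.8 | tool M [ 0.025 -0.067 -0.02 ]
s now 210.1 H 115.37 lat err(left+) 0.14
[[[1.0,0.1,0],[0,0,-0.0],1],[[1.0,0.0,0],[0,0,-0.1],1],[[1.0,0.0,0],[0,0,0.0],1],[[1.0,0.0,0],[0,0,-0.0],1]]
end [680.8  17. ] 115.5 s 214.10000000000002
```

Call:
arm_command --motion '[[[1,0,0],[0,0,0],1],[[1,0,0],[0,0,0],1],[[0,0,0],[0,0,0],1]]'

```text
time: 27.42
position: [0.6818, 0.0148, 0.2236]
tool_rot: [1.679, 2.655, -0.0]
ft_force: [1.0, -0.2, -2.8]
grip_width: 0.16
```

```bash
python3 fp.py .8 -1.3 1 4
```

```text
t 27.57 P [681.8  14.8 223.6] yaw 115.37 ztilt [ 0.01 -0.02] | tool F x,y,zup [-1.25  0.36] -2.0 | tool M [-0.01  -0.248 -0.   ]
s now 211.7 H 115.42 lat err(left+) 0.14
[[[1.0,0.1,0],[0,0,-0.1],1],[[1.0,0.0,0],[0,0,-0.0],1],[[1.0,0.0,0],[0,0,-0.1],1],[[1.0,0.0,0],[0,0,0.0],1]]
end [680.2  18.4] 115.6 s 215.7
```

Call:
arm_command --motion '[[[0.8,0,0],[0,0,0],1],[[0,0,0],[0,0,0],1],[[0,0,0],[0,0,0],1]]'

```text
time: 27.82
position: [0.6817, 0.0149, 0.2237]
tool_rot: [1.679, 2.654, -0.001]
ft_force: [1.4, -3.4, -2.4]
grip_width: 0.159
```

```bash
python3 fp.py .8 -1.3 1 1;python3 look.py 10 top,side
```

```text
t 27.97 P [681.7  14.9 223.6] yaw 115.34 ztilt [ 0.04 -0.05] | tool F x,y,zup [-3.43  0.22] -2.19 | tool M [-0.116 -0.869  0.037]
s now 211.9 H 115.43 lat err(left+) 0.18
[[[1.0,0.2,0],[0,0,-0.1],1]]
end [681.4  15.9] 115.4 s 212.9
t 27.97 pos [0.6816 0.0149 0.2236] yaw x 115.34 z [ 7.e-04 -9.e-04 -1.e+00] F [ 2.41 -2.87 -2.01] M [-0.802 -0.489 -0.091] w 0.161 q7 [-0.3   0.4   0.33  1.39 -0.13  1.37  0.47]
t 28.07 pos [0.6816 0.0151 0.2237] yaw x 115.35 z [ 6.e-04 -7.e-04 -1.e+00] F [ 2.43 -2.9  -2.17] M [-0.844 -0.423  0.02 ] w 0.162 q7 [-0.3   0.4   0.33  1.39 -0.13  1.37  0.47]
```

View pics/side10c.png

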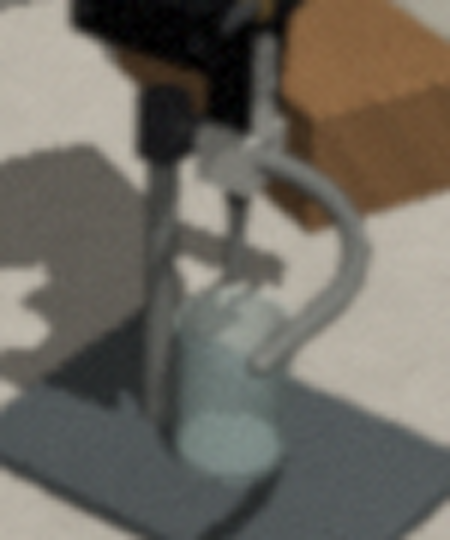

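Call:
arm_command --motion '[[[-0.6,0,0],[0,0,0],1],[[0,0,0],[0,0,0],1],[[0,0,0],[0,0,0],0.78],[[0,0,0],[0,0,0],0.7],[[0,0,0],[0,0,0],0.6],[[0,0,0],[0,0,0],0.6],[[0,0,0],[0,0,0],0.6],[[0,0,0],[0,0,0],0.6]]'

```text
time: 28.73
position: [0.6816, 0.0156, 0.2237]
tool_rot: [-1.678, -2.655, -0.001]
ft_force: [-0.6, -0.3, 0.2]
grip_width: 0.389
```

```bash
python3 f.py; python3 look.py 11 side; python3 - <<'E'
from h import *
st()
E
```

```text
t 28.88 P [681.6  15.4 223.6] yaw 115.39 ztilt [0.   0.01] | tool F x,y,zup [-0.13  0.08] -0.02 | tool M [ 0.057 -0.031 -0.008]
t 28.88 pos [0.6816 0.0153 0.2236] yaw x 115.39 z [ 0.e+00  2.e-04 -1.e+00] F [ 0.62 -0.83 -0.01] M [-0.008 -0.001  0.014] w 0.396 q7 [-0.3   0.4   0.33  1.39 -0.13  1.37  0.47]
t 28.93 pos [0.6816 0.0153 0.2236] yaw x 115.38 z [ 0.e+00  2.e-04 -1.e+00] F [ 0.47 -0.12  0.2 ] M [-0.059 -0.002 -0.012] w 0.397 q7 [-0.3   0.4   0.33  1.39 -0.13  1.37  0.47]
t 28.93 pos [0.6816 0.0153 0.2236] yaw x 115.38 z [ 0.e+00  2.e-04 -1.e+00] F [ 0.47 -0.12  0.2 ] M [-0.059 -0.002 -0.012] w 0.397 q7 [-0.3   0.4   0.33  1.39 -0.13  1.37  0.47]
```

View pics/side11c.png

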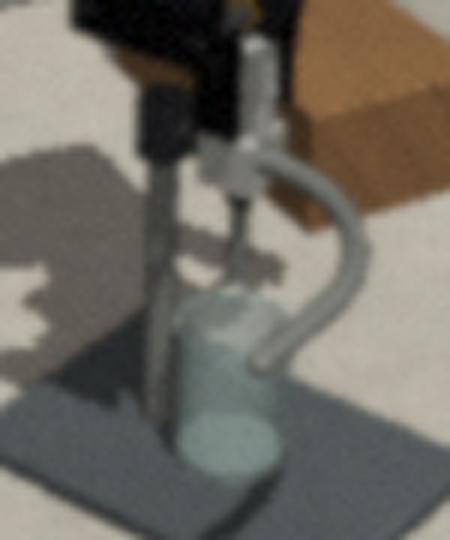

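Released. Withdraw straight up and check.

Call:
arm_command --motion '[[[0,0,-8],[0,0,0],0.6],[[0,0,-15],[0,0,0],0.6],[[0,0,-25],[0,0,0],0.6],[[0,0,-30],[0,0,0],0.6],[[0,0,-30],[0,0,0],0.6],[[0,0,-30],[0,0,0],0.6],[[0,0,0],[0,0,0],0.6]]'

```text
time: 29.52
position: [0.6835, 0.0149, 0.3699]
tool_rot: [1.674, 2.647, 0.011]
ft_force: [0.2, 0.7, 0.3]
grip_width: 0.399
```

Call:
arm_command --motion '[[[-35,0,0],[0,0,0],0.6],[[-35,0,0],[0,0,0],0.6],[[-35,0,0],[0,0,0],0.6],[[-35,0,0],[0,0,0],0.6],[[-35,0,0],[0,0,0],0.6],[[-35,0,0],[0,0,0],0.6],[[-35,0,0],[0,0,0],0.6],[[0,0,0],[0,0,0],0.6]]'

```text
time: 30.18
position: [0.7869, -0.2155, 0.3557]
tool_rot: [-1.69, -2.645, 0.012]
ft_force: [1.4, -2.4, -2.4]
grip_width: 0.404
```

```bash
python3 look.py 12 side,top; python3 - <<'E'
from plan import *
off=(.8,-1.3)
for n in('side','top'):
    P=cloud(n,np.load(n+'12.npy')); im=cv2.imread(f'pics/{n}12.png').max(-1)
    m=((P>[.62,-.06,.217])&(P<[.74,.10,.262])).all(-1); q=P[m]*1000
    t=q[q[:,2]>q[:,2].max()-8]
    print(n,len(q),'fin',q.mean(0).round(1),'topz',np.percentile(q[:,2],90).round(1))
    if len(t)>5: print('top rect',cv2.minAreaRect(t[:,:2].astype(np.float32)))
for n in('side','top'):
    for k in('beaker','clamp','collar_face','carrier','probe_tip'):
        for o in models.search_frame(n,k)[:2]: print(n,k,round(o['conf'],2),c2w(n,o['location'])[0].round(4))
E
```

```text
t 30.18 pos [ 0.7869 -0.2155  0.3557] yaw x 114.85 z [-0.0064 -0.0052 -1.    ] F [ 1.44 -2.43 -2.43] M [-0.214 -0.011  0.015] w 0.404 q7 [ 0.1   0.76  0.38  0.61 -0.26  1.81  0.75]
t 30.28 pos [ 0.7866 -0.2087  0.3589] yaw x 115.2 z [-3.2e-03 -2.0e-04 -1.0e+00] F [ 0.3   0.82 -0.12] M [-0.053  0.022 -0.028] w 0.4 q7 [ 0.09  0.75  0.38  0.61 -0.26  1.81  0.75]
side 135 fin [678.2  11.8 236.1] topz 249.0
top rect ((678.73291015625, 13.27055549621582), (15.149894714355469, 32.10493469238281), 15.913694381713867)
top 81 fin [675.9  15.9 241.5] topz 251.6
top rect ((678.2481689453125, 16.56587791442871), (14.16147518157959, 28.306013107299805), 23.969375610351562)
side beaker 0.72 [ 0.6702 -0.0035  0.0659]
side clamp 0.76 [ 0.6582 -0.003   0.0186]
side clamp 0.34 [ 0.4766 -0.2737  0.0776]
side collar_face 0.75 [ 0.6576 -0.0284  0.202 ]
side collar_face 0.43 [ 0.672  -0.002   0.0666]
side carrier 0.74 [ 0.4658 -0.3934  0.1303]
side carrier 0.52 [ 0.3944 -0.2687  0.0639]
side probe_tip 0.97 [ 0.4679 -0.3918  0.1336]
side probe_tip 0.66 [ 0.3944 -0.267   0.0664]
top beaker 0.52 [0.686  0.0137 0.0465]
top beaker 0.32 [0.6746 0.017  0.2183]
top clamp 0.76 [0.6626 0.0354 0.0188]
top clamp 0.41 [0.5466 0.3635 0.1013]
top collar_face 0.5 [0.6731 0.0237 0.1991]
top carrier 0.55 [ 0.392  -0.2606  0.0762]
top carrier 0.51 [0.6715 0.0193 0.2114]
top probe_tip 0.67 [ 0.4629 -0.3724  0.1244]
top probe_tip 0.55 [0.673  0.0171 0.2187]
```

View pics/side12c.png

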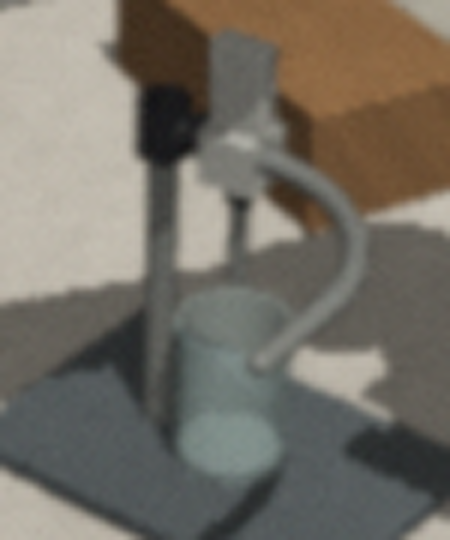

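View pics/top12c.png

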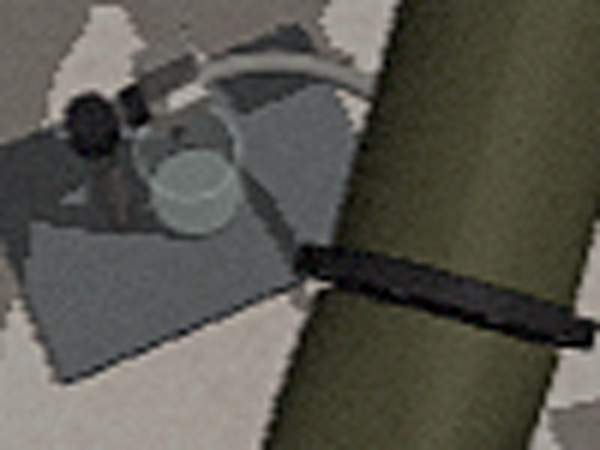

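```bash
python3 - <<'E'
from h import *
P={}
for n in('side','top'):
    im,d=optics.get_image(n); cv2.imwrite(f'pics/{n}13.png',im)
    P[n]=cloud(n,d); c=im[132:165,205:250] if n=='top' else im[125:185,255:315]
    cv2.imwrite(f'pics/{n}13z.png',cv2.resize(c,None,fx=9,fy=9,interpolation=cv2.INTER_CUBIC))
    q=P[n][((P[n]>[.62,-.06,.217])&(P[n]<[.74,.10,.262])).all(-1)]*1000
    for lo,hi in((217,228),(228,240),(240,262)):
        k=q[(q[:,2]>lo)&(q[:,2]<hi)]; print(n,lo,len(k),k.mean(0).round(1))
    o=cloud(n,np.load(n+'0.npy'))
    for nm,X in(('before',o),('after',P[n])):
        k=X[((X>[.57,-.16,.17])&(X<[.62,-.11,.22])).all(-1)]*1000; print(n,'tip',nm,len(k),k.mean(0).round(1) if len(k) else '')
        b=X[((X>[.62,-.06,.03])&(X<[.74,.06,.1])).all(-1)]*1000; print(n,'beaker',nm,len(b),b.mean(0).round(1) if len(b) else '')
st()
E
```

```text
side 217 39 [678.   11.8 222.6]
side 228 38 [677.7  10.7 234.1]
side 240 58 [678.8  13.4 246.1]
side tip before 46 [ 603.8 -135.5  193.8]
side beaker before 569 [672.4  14.9  67.9]
side tip after 46 [ 603.9 -135.3  193.7]
side beaker after 570 [672.5  15.1  67.8]
top 217 13 [672.9  16.7 222.1]
top 228 15 [673.2  15.5 232.7]
top 240 52 [677.6  15.9 248.5]
top tip before 42 [ 604.5 -131.2  195.6]
top beaker before 259 [675.3  16.9  67.9]
top tip after 0 
top beaker after 211 [670.9  16.   66.9]
t 30.88 pos [ 0.7866 -0.2057  0.3619] yaw x 115.41 z [ 4.e-04  1.e-04 -1.e+00] F [-1.32 -0.15  0.48] M [-0.057  0.01  -0.011] w 0.4 q7 [ 0.09  0.75  0.38  0.61 -0.26  1.81  0.75]
```

View pics/top13z.png

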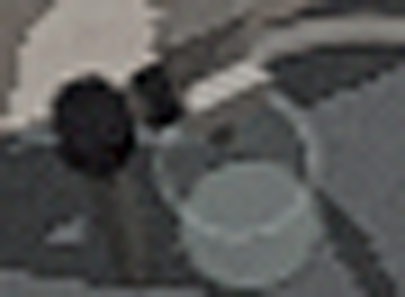

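View pics/side13z.png

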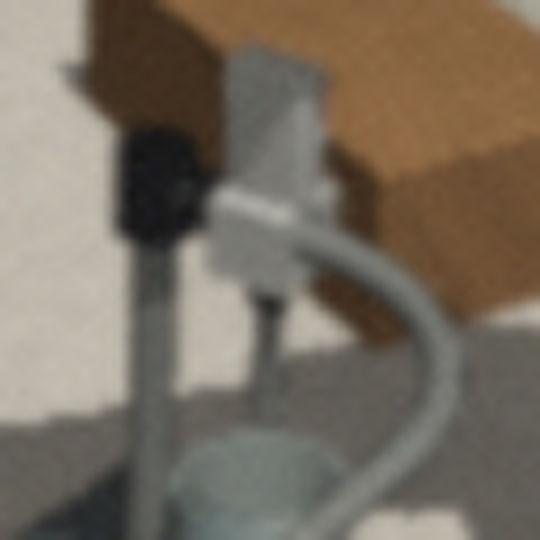

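```bash
python3 -c "
from bench import ctrl
print(ctrl.close_job())"
```

```text
the job is handed in; nothing more can be done
None
```

The carrier is on the rod, seated against the stop collar, hanging upright with its probe over the beaker and released. I handed the job in at about 31 s of the 72 s allowed. The system gave no verdict.

**How it went:** I chose the middle-sized carrier, the one standing in the rack; the two look-alikes are much smaller and much larger. I gripped it by the fin and threaded it on the rod. I slid it round the bend along a path measured by camera, with small sideways corrections from the force readings.

**Forces:** The wrist readings of sideways and lengthwise force stayed at about 2 N or less on the rod. The hard stop at the collar read about 3.4 N. It came within about 1 mm of where the collar was predicted.

**Last checks:**
- The carrier touches the collar in both camera views. The fin's position along the rod shows it was not pulled back on release.
- It hangs upright within a few degrees. The fin top measured about 3 mm off the bore line, and the two cameras differ by about 3 mm.
- In the side camera the rod tip moved about 0.2 mm and the beaker about 0.2 mm, which is within measuring noise.
- **Disagreed:** in the top camera the visible beaker points averaged about 4 mm off, with fewer points because the carrier now hides part of it. The rod tip was hidden by the arm there, so only the side camera confirms that it stayed put.
- **Not measured:** I did not measure the other glassware at the end. No unexpected force showed that anything was touched.

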